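# Set the board under the probe and click the needle down

## Robot

A 6-joint arm with a two-finger parallel gripper is mounted at the origin on the work surface. World frame = base frame: x ahead of the robot, y to its left, z up, the work surface at z = 0. Lengths are in m, angles in rad, forces in N, time in s.
With the tool pointing down it reaches from about 0.325 to 1 m from the base axis. Payload 5.1 kg.
Tool frame: the origin (TCP) lies at the very end of the fingers, on their centre line; the grasp point (between the pads) lies 19 mm behind it (manip.grasp_offset is the distance from the TCP to the grasp point, in m); y points along the fingers, x is the direction in which the jaws open and shut, and the axes are right-handed (so a half turn about y gives the same grasp; the last joint's range is limited). The gripper opens to 85 mm and grips with 20 to 120 N. Pads are 22 mm wide; open, the fingers measure 114 mm over their backs; the gripper's body (76 mm by 85 mm) begins 54 mm behind the grasp point. The pads swing forward as they close: fully open they stand 13 mm farther back than shut.
Start: joints at [-1.384, 0.124, 1.65, -0, 1.367, -0.083], TCP at [0.173, -0.626, 0.231] pointing down, gripper open.
Joint ranges: [-2.61, 2.61], [-1.02, 2.33], [0.03, 2.71], [-1.35, 4.49], [0.32, 2.68], [-2.91, 2.91]. Speed limits (rad/s): [2.57, 2.57, 3.14, 3.14, 3.14, 3.14].

## Interface

Orientations are given as a unit quaternion [w, x, y, z].
In Python, from station import manip gives the robot as it stands.
- The arm moves only by the tool step_arm, never from a script. Its argument "moves" is a list of rows, each an object of numbers: "tx", "ty", "tz": the shift along the tool's x, y, z normalised to -1 to 1, where 1 is 0.04 m; "wx", "wy", "wz": the turn, a rotation vector about the tool's x, y, z normalised to -1 to 1, where 1 is 8 degrees. A call has 1 to 10 rows; each row shifts and turns the pose as measured when the row begins, along the tool's axes as they then stand; what a row does not reach is not made up. A row lasts 1/10 s, in which the tool goes at most 50 mm and 8.59 degrees, less where a joint would pass 70% of its speed; a pose out of reach is approached as far as the arm can. A call with a number of a shift or a turn outside -1 to 1 is refused whole. A call with a gripper value outside its range is refused whole. "fingers" is the finger opening in mm, from 0 to 85.4, set as the call begins (left out, the last holds). The fingers move at their own pace and stop on an object; "force" is the grip in N (left out, the last holds). Time passes only in rows, so rows that do not move let the fingers close. It gives the time, the measured TCP pose, the force and the opening at its end, in the units of the state.
- manip.get_state(): the state, without advancing time (a new reading comes with each control period).
- manip.get_image(name): name is "side" or "top"; returns (picture, depth): 420x560x3 uint8, blue, green, red; 420x560 float32, m along the optical axis (not along the pixel's ray), 0 where there is no reading.
- manip.calibration(name): a dict with "fx", "fy", "cx", "cy" (pixels), "extrinsics" (4x4, takes a point from camera to world coordinates). Camera axes: x right, y up, looking along -z (the intrinsics and any distortion apply to the point x, -y, -z); pixel columns grow to the right and rows downward; lengths in m; the calibration is good to about 2 mm. A picture is of the moment at which its call begins. calibration takes no time and is no camera call.
- manip.finish_job(): hands the job in, once; it reports no verdict.
Trained networks look in the newest picture that a camera, given by its name, has taken for a name from the list of things; names that differ only in an ending like _2 or _b are one class to them, and where a whole thing is asked for, a point or a joint stands for the part that bears it (a point fixed in the world has none). Each returns a list of dicts, best first, with "confidence" (0 to 1); they miss things now and then, are a little off and sometimes report something else, mostly with a low value. They report only what shows in the picture. A call takes as long as a camera call. They do not tell look-alikes from the thing itself.
- manip.look_for(name, camera): "extent" ([left, top, right, bottom] in pixels, round what is visible of it).
- manip.silhouettes(name, camera): "mask" (420x560 bool, what is visible of it) and "extent" ([left, top, right, bottom] in pixels, round what is visible of it).
- manip.pinpoint(name, camera): "point" ([row, column] in pixels: a listed point, or the origin of a listed thing).
The state is a dict: "clock": time; "joints": joint angles; "qvel": joint speeds; "joint_torque": joint torques, N m; "eef_pos": TCP position; "ee_rot": TCP orientation; "ft_force": force on the tool from outside, world axes, zero at the start; "moment": the same for the moment, N m; "finger_gap": finger opening in m.
Only numpy, scipy, OpenCV 4.12 (cv2) and the standard library are available. Lean on these libraries where they do the work, as an engineer would, in place of code of your own. Each camera call takes 0.05 s, during which the arm holds its last target.

## Task

Slide the carriage with the circuit board by its post until the round copper test pad is centred under the probe needle, with the needle still up. Then take the indexing knob on top of the probe stand by its bar and turn it clockwise from its zero stop, counting the clicks, to the third click and never on towards the fourth, so that the needle comes down on the pad. Finish with the program ended while the gripper still grips the knob and holds it at the third click; leave the screwdriver, meter and parts tray alone.

Things in the scene. Friction and masses are not known exactly. Their poses are not given: they have to be found in the camera images.
- rail: fixed aluminium slide bed on the bench, 124 x 260 mm, 22 mm high; origin on the bench; its y axis is the direction in which the carriage slides, its -x side is the side of the carriage's post. Its place and yaw differ each time
- carriage (a joint): travel of the carriage along the bed's +y, in m, 0 to 0.125; it slides with about 2 N of friction and stays where it is left. It starts near 0, so it must go towards +y. Carriage: aluminium plate 124 mm (x) x 100 mm (y), top at 23 mm above the bench, with a green circuit board (66 x 92 mm, top at 29 mm) and the handle post
- pad (a point): centre of the round copper test pad (12 mm diameter, white ring round it, the only round pad, in the middle of the board), on its top, 30 mm above the bench. It lies 66 mm from the post's axis, at right angles to the slide direction
- handle (a point): on the axis of the carriage's upright black post (18 mm diameter, from 23 to 70 mm above the bench), at the height to grip, 56 mm above the bench; grip it from above
- needle_tip (a point): tip of the steel probe needle pointing straight down from the end of the stand's arm; 42.5 mm above the bench with the knob at zero, 4 mm lower for each click of the knob (12 mm lower, just on the pad, at the third click).
- stand: fixed probe stand; origin on the bench straight under the needle. Its arm (18 mm wide, top at 95 mm, the needle's quill reaching 115 mm) runs along its +x from the needle to a grey column (50 mm wide) on the side away from the post; the column carries the knob, 90 mm from the needle. Its place along the bed and its yaw differ each time
- knob: black grip bar of the knob: 44 mm long (x) x 14 mm thick (y) x 40 mm high (z); origin at the bar's centre, 132.5 mm above the bench, on the knob's vertical turning axis; it stands on a 50 mm disc (top at 112.5 mm). Grip it from above across its 14 mm thickness. A white line on top marks its -x end, the pointer; at zero it points at the needle and the dial's longer mark
- dial (a joint): angle of the indexing knob in rad, 0 at its zero stop where it starts, growing clockwise seen from above. Detents every 24 degrees (0.419 rad), each marked on the dial: third click at 1.257 rad. Between clicks the resistance peaks at about 0.12 N m, then the knob pulls itself into the next click; it stays in a click when let go. It can be turned past the third, which would break the needle
- driver: bystander: screwdriver 170 mm long with an orange handle, loose; leave alone
- meter: bystander: red hand-held meter 140 x 75 x 32 mm, loose; leave alone
- tray: bystander: grey open parts tray 70 x 100 x 22 mm, loose; leave alone
There are look-alikes about, which are no part of the job. Of the things that look like the stand, take the one that is farthest to the robot's right at the start.

How it is judged:
On the way, in this order (a step that is already met when the one before it is completed fails the run):
1. the pad is under the needle (within 5 mm), the needle still up (knob less than half a click from zero) (horizontal distance between pad and needle_tip below 0.005 m and value of joint dial below 0.2 rad), for 0.3 s.
2. the knob, gripped, is at the third click (value of joint dial between 1.127 and 1.387 rad and contact force between the fingers and knob above 1.5 N), for 0.2 s.
At the end, for the whole second after the job is handed in: The pad's centre is within 5 mm (seen from above) of the needle tip, the knob stands still within 0.13 rad (7.5 degrees) of the third click (1.257 rad), and the fingers grip its bar with more than 1.5 N (all of step 2 and horizontal distance between pad and needle_tip below 0.005 m and velocity of joint dial between -0.05 and 0.05 rad/s and velocity of joint carriage between -0.01 and 0.01 m/s); the arm keeps its last pose, push and grip.
It fails at once if the knob is turned on towards the fourth click (more than half a click past the third) (value of joint dial above 1.46608 rad).
It fails at once if the needle is lowered by more than half a click while the pad is not under it (value of joint dial above 0.21 rad and horizontal distance between pad and needle_tip above 0.007 m).
It fails at once if a bystander is shoved (more than 25 mm) (distance of any of driver, meter, tray from where it was at the start of the episode above 0.025 m).
It also fails if it takes over 54 s, if anything falls off the work surface, if the arm or the gripper's body presses on something with over 40 N, if the wrist force passes 120 N, or if a joint passes its speed limit or range.

## Working session

There is one attempt and no reset: what is moved stays moved. The work goes in short steps, Python scripts to look and compute and a tool call to move; the robot and the scene stay as the last step left them, time stands still between calls to the robot, and variables do not carry over. Pictures are saved under pics/ and viewed, and the job is handed in when it is done.

Besides the shell and the picture viewer there is one more tool, called after ">>>" by a JSON object that holds its "fn" and its "kwargs". step_arm: Moves the arm, as the interface text tells. Its arguments: {"type":"object","properties":{"moves":{"type":"array","items":{"type":"object","properties":{"tx":{"type":"number","minimum":-1,"maximum":1},"ty":{"type":"number","minimum":-1,"maximum":1},"tz":{"type":"number","minimum":-1,"maximum":1},"wx":{"type":"number","minimum":-1,"maximum":1},"wy":{"type":"number","minimum":-1,"maximum":1},"wz":{"type":"number","minimum":-1,"maximum":1}}}},"fingers":{"type":"number"},"force":{"type":"number"}},"required":["moves"]}

```bash
ls; mkdir -p pics
python3 - <<'E'
from station import manip
import cv2,numpy as np
s=manip.get_state();print(s)
for c in("top","side"):
    im,d=manip.get_image(c);cv2.imwrite(f"pics/{c}0.png",im);np.save(f"pics/{c}0.npy",d)
    print(c,manip.calibration(c))
    for n in("pad","handle","needle_tip","stand","knob","rail"):
        print(n,[(r["point"],round(r["confidence"],2)) for r in manip.pinpoint(n,c)])
print(manip.get_state()["clock"])
E
```

```text
pics
{'clock': 0.0, 'joints': array([-1.38362292e+00,  1.24505486e-01,  1.65166601e+00,  1.88736479e-05,
        1.36749387e+00, -8.26076037e-02]), 'qvel': array([-1.32162295e-04, -4.41625020e-04,  3.20712244e-05, -4.56526159e-04,
       -3.91209507e-04,  1.62237908e-03]), 'joint_torque': array([-2.73735735e-03, -4.23628628e+01, -3.65454555e+01, -1.44849682e-04,
        7.04764781e-03, -1.24311910e-05]), 'eef_pos': array([ 0.17309736, -0.62589995,  0.23005749]), 'ee_rot': array([ 0.56319306, -0.56220257,  0.42875815, -0.4276778 ]), 'ft_force': array([ 0.90566673,  1.0336152 , -0.24127613]), 'moment': array([ 0.00751661, -0.00801245,  0.05524825]), 'finger_gap': 0.08543416657119401}
top {'fx': 404.88913661021684, 'fy': 404.88913661021684, 'cx': 275.4130833334799, 'cy': 202.200406426095, 'extrinsics': array([[ 0.03922687,  0.97642059, -0.21228301,  0.17089202],
       [-0.9992238 ,  0.03756303, -0.01186673,  0.02352084],
       [-0.00361292,  0.21258373,  0.97713617,  1.31360719],
       [ 0.        ,  0.        ,  0.        ,  1.        ]])}
pad [([165.6, 287.0], 0.72)]
handle [([183.
[... 173 characters left out ...]
.2], 0.76), ([129.0, 264.5], 0.59)]
rail [([167.2, 276.4], 0.74)]
side {'fx': 392.09204314491734, 'fy': 392.09204314491734, 'cx': 277.7889885733291, 'cy': 209.87526893691452, 'extrinsics': array([[-0.99739342,  0.05457107, -0.04720562,  0.38182347],
       [-0.07057996, -0.60190628,  0.79544157,  1.02657029],
       [ 0.01499474,  0.79669996,  0.60418899,  0.84786716],
       [ 0.        ,  0.        ,  0.        ,  1.        ]])}
pad [([219.7, 233.6], 0.75)]
handle [([211.3, 253.3], 0.76)]
needle_tip [([269.3, 178.8], 0.51), ([308.6, 397.2], 0.5), ([231.8, 236.1], 0.42), ([285.6, 220.5], 0.29)]
stand []
knob [([253.7, 140.7], 0.73), ([277.1, 362.3], 0.56), ([205.6, 206.4], 0.5)]
rail []
0.7
```

View pics/top0.png

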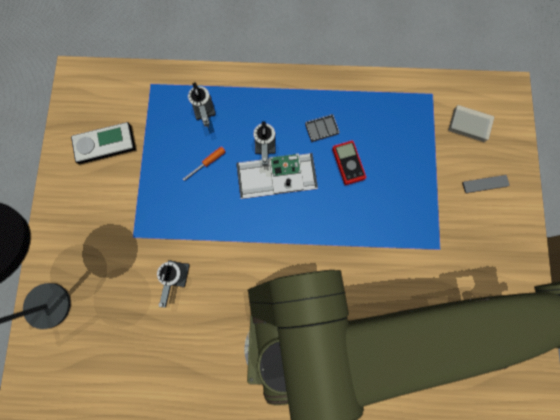

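View pics/side0.png

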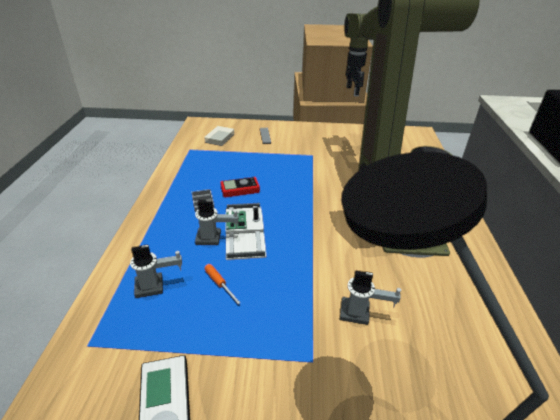

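```bash
cat > h.py <<'E'
import numpy as np,cv2
from station import manip
def ray(c,px):
    k=manip.calibration(c);E=k["extrinsics"]
    r,q=px;d=np.array([(q-k["cx"])/k["fx"],-(r-k["cy"])/k["fy"],-1.])
    return E[:3,3],E[:3,:3]@d
def atz(c,px,z):
    o,d=ray(c,px);t=(z-o[2])/d[2];return o+t*d
def proj(c,p):
    k=manip.calibration(c);E=k["extrinsics"];q=E[:3,:3].T@(np.array(p)-E[:3,3])
    return np.array([k["cy"]-k["fy"]*q[1]/-q[2],k["cx"]+k["fx"]*q[0]/-q[2]])
E
python3 - <<'E'
from h import *
for c,P in(("top",dict(pad=(165.6,287),handle=(183.3,287.4),knob=(129,264.5),stand=(167.8,266.4),rail=(167.2,276.4))),("side",dict(pad=(219.7,233.6),handle=(211.3,253.3),knob=(205.6,206.4),needle_tip=(231.8,236.1)))):
    for n,p in P.items():
        print(c,n,atz(c,p,dict(pad=.03,handle=.056,knob=.1325,stand=0,rail=0,needle_tip=.0425)[n]).round(4))
t=cv2.imread("pics/top0.png")[105:215,225:335];cv2.imwrite("pics/tc.png",cv2.resize(t,None,fx=5.4,fy=5.4,interpolation=cv2.INTER_CUBIC))
t=cv2.imread("pics/side0.png")[180:270,185:295];cv2.imwrite("pics/sc.png",cv2.resize(t,None,fx=6.5,fy=6.5,interpolation=cv2.INTER_CUBIC))
E
```

```text
top pad [0.5751 0.0057 0.03  ]
top handle [0.5076 0.0028 0.056 ]
top knob [0.6588 0.0809 0.1325]
top stand [0.5741 0.0746 0.    ]
top rail [0.5775 0.0409 0.    ]
side pad [0.5886 0.0172 0.03  ]
side handle [ 0.5242 -0.0008  0.056 ]
side knob [0.6561 0.0829 0.1325]
side needle_tip [0.5678 0.0925 0.0425]
```

View pics/tc.png

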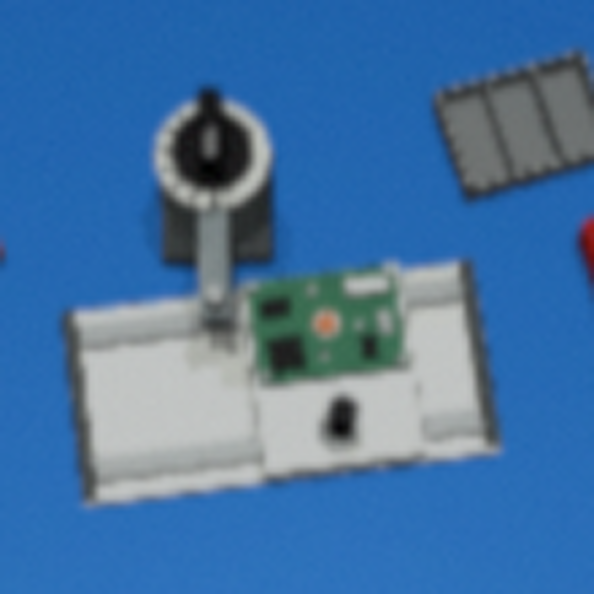

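View pics/sc.png

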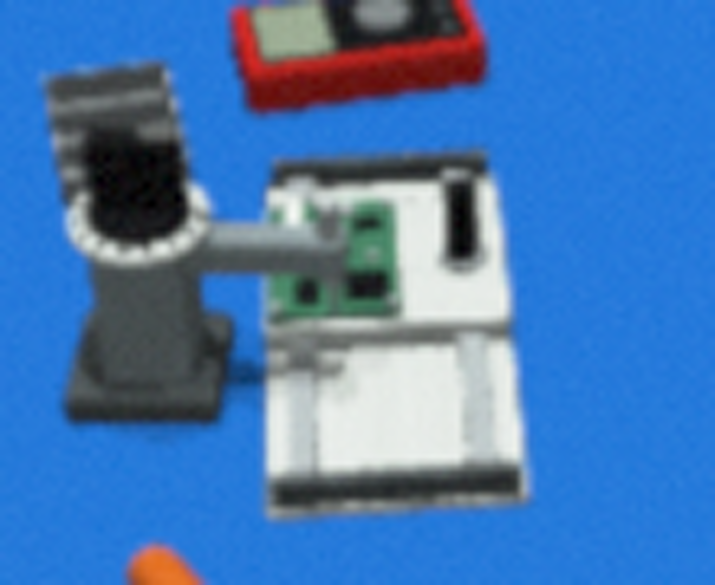

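Run:
```python
from h import *
def f(x,y):return (105+(y+.5)/5.4-.5,225+(x+.5)/5.4-.5)
def g(x,y):return (180+(y+.5)/6.5-.5,185+(x+.5)/6.5-.5)
for n,p,z in(("pad",(326,323),.03),("posttop",(346,405),.07),("postbase",(339,437),.023),("TL",(65,315),.022),("TR",(470,262),.022),("BR",(497,450),.0),("BL",(90,503),.0),("quill",(216,297),.115),("dialdisc",(212,152),.1125),("knobtop",(209,130),.1525)):
    print("top",n,atz("top",f(*p),z).round(4))
for n,p,z in(("posttop",(461,180),.07),("postbase",(461,262),.023),("TL",(525,497),.0),("TR",(268,513),.0),("dialdisc",(138,213),.1125)):
    print("side",n,atz("side",g(*p),z).round(4))
# point clouds
for c in("top","side"):
    d=np.load(f"pics/{c}0.npy");k=manip.calibration(c);E=k["extrinsics"]
    q,r=np.meshgrid(np.arange(560),np.arange(420))
    P=np.stack([(q-k["cx"])/k["fx"]*d,-(r-k["cy"])/k["fy"]*d,-d],-1)@E[:3,:3].T+E[:3,3]
    m=(d>0)&(P[...,0]>.47)&(P[...,0]<.75)&(P[...,1]>-.08)&(P[...,1]<.16)
    print(c,"tablez",np.median(P[m][:,2]))
    for a,b in((.015,.027),(.088,.1),(.105,.12),(.145,.16)):
        s=P[m&(P[...,2]>a)&(P[...,2]<b)]
        if len(s)<4:continue
        R=cv2.minAreaRect((s[:,:2]*1000).astype(np.float32))
        print(a,b,len(s),s.mean(0).round(4),np.median(s[:,2]),R)
```

```text
top pad [0.5789 0.0125 0.03  ]
top posttop [ 0.5162 -0.0006  0.07  ]
top postbase [0.5089 0.0021 0.023 ]
top TL [0.5805 0.1738 0.022 ]
top TR [ 0.6244 -0.0755  0.022 ]
top BR [ 0.5104 -0.0964  0.    ]
top BL [0.4671 0.1537 0.    ]
top quill [0.5651 0.0769 0.115 ]
top dialdisc [0.6545 0.0833 0.1125]
top knobtop [0.6515 0.0836 0.1525]
side posttop [ 0.5171 -0.0051  0.07  ]
side postbase [0.517 0.003 0.023]
side TL [0.4697 0.1497 0.    ]
side TR [0.5895 0.1709 0.    ]
side dialdisc [0.6582 0.0909 0.1125]
top tablez 0.004418098358949352
0.015 0.027 896 [0.5542 0.0134 0.0216] 0.0218433747159833 ((607.9012451171875, 39.21319580078125), (247.179931640625, 263.06622314453125), 6.336395740509033)
0.088 0.1 134 [0.6058 0.0794 0.0944] 0.09366414499326914 ((625.0425415039062, 88.45636749267578), (59.748538970947266, 127.45909118652344), 79.7087631225586)
0.105 0.12 153 [0.6479 0.083  0.1105] 0.11046876169422792 ((624.0490112304688, 90.57989501953125), (55.005069732666016, 118.46623992919922), 77.93329620361328)
0.145 0.16 55 [0.656  0.0833 0.1507] 0.15025563211967063 ((657.3552856445312, 83.38716125488281), (43.41390609741211, 9.378983497619629), 2.66694974899292)
side tablez 0.011853477371996601
0.015 0.027 707 [0.5751 0.0492 0.0212] 0.02172549800667556 ((610.6553955078125, 42.20619201660156), (240.2756805419922, 267.1133728027344), 8.220141410827637)
0.088 0.1 139 [0.6118 0.0865 0.094 ] 0.09490612750232963 ((623.47412109375, 88.14820861816406), (120.96160888671875, 27.734647750854492), 15.73124885559082)
0.105 0.12 151 [0.6496 0.0931 0.1114] 0.11225681825548672 ((629.700439453125, 83.42094421386719), (123.62433624267578, 43.0201530456543), 20.273216247558594)
0.145 0.16 69 [0.6599 0.0846 0.1511] 0.15198368858159972 ((661.4413452148438, 82.82752227783203), (42.29589080810547, 17.358861923217773), 7.275983810424805)
```

```bash
cat > ov.py <<'E'
from h import *
def overlay(src,out,c,box,rail_yaw,pad,needle,syaw,knobang=0,S=7):
    x0,y0,x1,y1=box
    t=cv2.imread(src)[y0:y1,x0:x1];t=cv2.resize(t,None,fx=S,fy=S,interpolation=cv2.INTER_CUBIC)
    def pl(pts,col,closed=True):
        q=np.array([proj(c,p) for p in pts]);q=np.stack([(q[:,1]-x0+.5)*S-.5,(q[:,0]-y0+.5)*S-.5],-1)
        cv2.polylines(t,[np.round(q*16).astype(np.int32)],closed,col,1,cv2.LINE_AA,4)
    a=np.linspace(0,2*np.pi,40)
    def fr(o,yaw):
        R=np.array([[np.cos(yaw),-np.sin(yaw)],[np.sin(yaw),np.cos(yaw)]])
        return lambda x,y,z:np.r_[np.array(o)+R@[x,y],z]
    r=fr(pad,rail_yaw);s=fr(needle,syaw);k=fr(s(.09,0,0)[:2],syaw-knobang)
    circ=lambda f,cx,rad,z:[f(cx+rad*np.cos(i),rad*np.sin(i),z) for i in a]
    pl(circ(r,0,.006,.03),(0,255,255));pl(circ(r,-.066,.009,.07),(0,0,255));pl(circ(r,-.066,.009,.023),(0,128,255))
    pl([r(0,0,.03),r(0,.0657,.03)],(0,255,255),False)
    pl([s(0,-.009,.095),s(.07,-.009,.095),s(.07,.009,.095),s(0,.009,.095)],(255,0,255))
    pl([s(0,0,.0425),s(0,0,.115)],(0,0,255),False)
    pl(circ(s,.09,.025,.1125),(0,255,0))
    pl([k(-.022,-.007,.1525),k(.022,-.007,.1525),k(.022,.007,.1525),k(-.022,.007,.1525)],(0,255,255))
    cv2.imwrite(out,t)
E
python3 - <<'E'
from ov import *
overlay("pics/top0.png","pics/ot1.png","top",(235,110,325,195),.173,(.5789,.0125),(.566,.077),.07)
overlay("pics/side0.png","pics/os1.png","side",(185,185,280,265),.173,(.5789,.0125),(.566,.077),.07)
E
```

```text
(no output)
```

View pics/ot1.png

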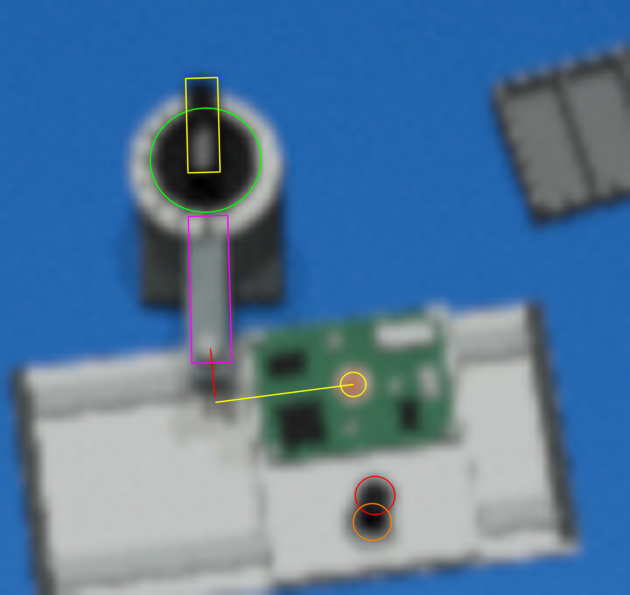

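View pics/os1.png

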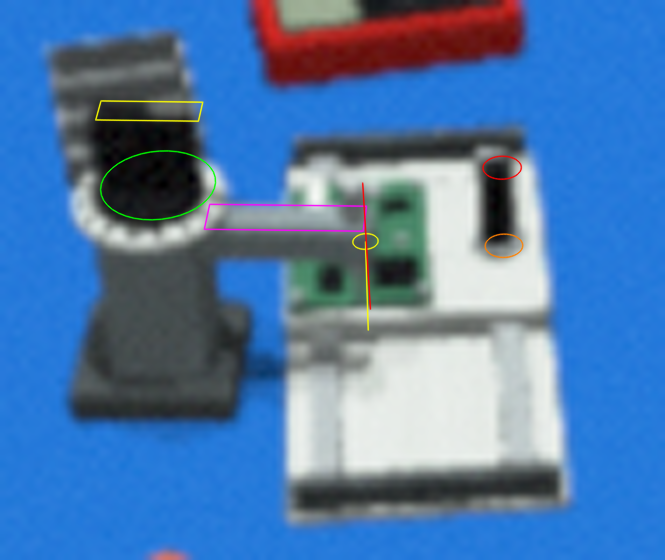

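```bash
cat > rel.py <<'E'
from h import *
from scipy.spatial.transform import Rotation as Ro
def st():
    s=manip.get_state();q=s["ee_rot"];return s,Ro.from_quat(np.r_[q[1:],q[0]]).as_matrix()
def go(p=None,jaw=None):
    "p target xyz; jaw: yaw angle of the jaw axis line"
    s,R=st()
    print("t",round(s["clock"],2),"tcp",s["eef_pos"].round(4),"gap",round(s["finger_gap"],4),"F",s["ft_force"].round(1),"M",s["moment"].round(2),"q",s["joints"].round(3))
    print("R cols",R.round(3).tolist())
    if p is not None: print("shift units (40mm)",(R.T@(np.array(p)-s["eef_pos"])/.04).round(3))
    if jaw is not None:
        for e in(0,np.pi):
            x=np.array([np.cos(jaw+e),np.sin(jaw+e),0]);y=np.array([0,0,-1.]);T=np.stack([x,y,np.cross(x,y)],1)
            print("turn units(8deg)",(Ro.from_matrix(R.T@T).as_rotvec()/np.deg2rad(8)).round(3))
E
python3 -c "
from rel import *
go((.514,.001,.16),.173+np.pi/2)
go((.514,.001,.16),.07+np.pi/2)"
```

```text
t 0.7 tcp [ 0.1732 -0.6265  0.2314] gap 0.0855 F [-0.2  0.3  0.1] M [ 0.03  0.05 -0.05] q [-1.384  0.124  1.65   0.     1.367 -0.083]
R cols [[0.267, 0.0, 0.964], [-0.964, -0.0, 0.267], [0.0, -1.0, -0.0]]
shift units (40mm) [-12.85    1.783  12.392]
turn units(8deg) [ 1.0000e-03 -2.1807e+01 -0.0000e+00]
turn units(8deg) [0.    0.693 0.001]
t 0.7 tcp [ 0.1732 -0.6265  0.2314] gap 0.0855 F [-0.2  0.3  0.1] M [ 0.03  0.05 -0.05] q [-1.384  0.124  1.65   0.     1.367 -0.083]
R cols [[0.267, 0.0, 0.964], [-0.964, -0.0, 0.267], [0.0, -1.0, -0.0]]
shift units (40mm) [-12.85    1.783  12.392]
turn units(8deg) [ 1.0000e-03 -2.1069e+01  0.0000e+00]
turn units(8deg) [-0.000e+00  1.431e+00  1.000e-03]
```

>>> {"fn": "step_arm", "kwargs": {"moves": [{"tx":-0.8,"ty":0.05,"tz":0.77},{"tx":-0.8,"ty":0.05,"tz":0.77},{"tx":-0.8,"ty":0.05,"tz":0.77},{"tx":-0.8,"ty":0.05,"tz":0.77},{"tx":-0.8,"ty":0.05,"tz":0.77},{"tx":-0.8,"ty":0.05,"tz":0.77},{"tx":-0.8,"ty":0.05,"tz":0.77},{"tx":-0.8,"ty":0.05,"tz":0.77},{"tx":-0.8,"ty":0.05,"tz":0.77},{"tx":-0.8,"ty":0.05,"tz":0.77}], "fingers": 85, "force": 40}}

```text
validation failed for argument at $.mo...
```

```bash
python3 -c "
from rel import *
go((.514,.001,.17),.173+np.pi/2)"
```

```text
t 0.7 tcp [ 0.1732 -0.6265  0.2314] gap 0.0855 F [-0.2  0.3  0.1] M [ 0.03  0.05 -0.05] q [-1.384  0.124  1.65   0.     1.367 -0.083]
R cols [[0.267, 0.0, 0.964], [-0.964, -0.0, 0.267], [0.0, -1.0, -0.0]]
shift units (40mm) [-12.85    1.533  12.392]
turn units(8deg) [ 1.0000e-03 -2.1807e+01 -0.0000e+00]
turn units(8deg) [0.    0.693 0.001]
```

>>> {"fn": "step_arm", "kwargs": {"moves": [{"tx":-0.8,"ty":0.05,"tz":0.77,"wx":0,"wy":0,"wz":0},{"tx":-0.8,"ty":0.05,"tz":0.77,"wx":0,"wy":0,"wz":0},{"tx":-0.8,"ty":0.05,"tz":0.77,"wx":0,"wy":0,"wz":0},{"tx":-0.8,"ty":0.05,"tz":0.77,"wx":0,"wy":0,"wz":0},{"tx":-0.8,"ty":0.05,"tz":0.77,"wx":0,"wy":0,"wz":0},{"tx":-0.8,"ty":0.05,"tz":0.77,"wx":0,"wy":0,"wz":0},{"tx":-0.8,"ty":0.05,"tz":0.77,"wx":0,"wy":0,"wz":0},{"tx":-0.8,"ty":0.05,"tz":0.77,"wx":0,"wy":0,"wz":0}], "fingers": 85, "force": 40}}

```text
clock: 1.5
eef_pos: [0.3459, -0.3085, 0.2148]
ee_rot: [-0.56, 0.561, -0.43, 0.433]
ft_force: [0.5, -0.2, 0.7]
finger_gap: 0.0852
```

```bash
python3 -c "
from rel import *
go((.514,.001,.17),.173+np.pi/2)"
```

```text
t 1.5 tcp [ 0.3459 -0.3085  0.2148] gap 0.0852 F [ 0.5 -0.2  0.7] M [-0.08 -0.03  0.02] q [-8.440e-01 -2.980e-01  2.072e+00 -1.000e-03  1.363e+00  4.680e-01]
R cols [[0.256, 0.002, 0.967], [-0.967, -0.004, 0.256], [0.004, -1.0, 0.001]]
shift units (40mm) [-6.406  1.101  6.044]
turn units(8deg) [ 4.6000e-02 -2.1882e+01  1.7000e-02]
turn units(8deg) [-0.011  0.618  0.03 ]
```

>>> {"fn": "step_arm", "kwargs": {"moves": [{"tx":-0.8,"ty":0.12,"tz":0.76,"wx":0,"wy":0,"wz":0},{"tx":-0.8,"ty":0.12,"tz":0.76,"wx":0,"wy":0,"wz":0},{"tx":-0.8,"ty":0.12,"tz":0.76,"wx":0,"wy":0,"wz":0},{"tx":-0.8,"ty":0.12,"tz":0.76,"wx":0,"wy":0,"wz":0},{"tx":-0.8,"ty":0.12,"tz":0.76,"wx":0,"wy":0,"wz":0},{"tx":-0.8,"ty":0.12,"tz":0.76,"wx":0,"wy":0,"wz":0},{"tx":-0.8,"ty":0.12,"tz":0.76,"wx":0,"wy":0,"wz":0},{"tx":-0.8,"ty":0.12,"tz":0.76,"wx":0,"wy":0,"wz":0}]}}

```text
clock: 2.3
eef_pos: [0.5215, 0.0148, 0.1784]
ee_rot: [0.561, -0.56, 0.426, -0.437]
ft_force: [0.1, -0.6, 0.2]
finger_gap: 0.0848
```

>>> {"fn": "step_arm", "kwargs": {"moves": [{"tx":0,"ty":0,"tz":0,"wx":0,"wy":-1,"wz":0},{"tx":0,"ty":0,"tz":0,"wx":0,"wy":-1,"wz":0},{"tx":0,"ty":0,"tz":0,"wx":0,"wy":-1,"wz":0},{"tx":0,"ty":0,"tz":0,"wx":0,"wy":-1,"wz":0},{"tx":0,"ty":0,"tz":0,"wx":0,"wy":-1,"wz":0},{"tx":0,"ty":0,"tz":0,"wx":0,"wy":-1,"wz":0},{"tx":0,"ty":0,"tz":0,"wx":0,"wy":-1,"wz":0},{"tx":0,"ty":0,"tz":0,"wx":0,"wy":-1,"wz":0},{"tx":0,"ty":0,"tz":0,"wx":0,"wy":-1,"wz":0},{"tx":0,"ty":0,"tz":0,"wx":0,"wy":-1,"wz":0}]}}

```text
clock: 3.3
eef_pos: [0.5235, 0.0222, 0.1786]
ee_rot: [-0.702, 0.708, 0.059, -0.049]
ft_force: [0.2, -0.3, -0.2]
finger_gap: 0.0849
```

>>> {"fn": "step_arm", "kwargs": {"moves": [{"tx":0,"ty":0,"tz":0,"wx":0,"wy":-1,"wz":0},{"tx":0,"ty":0,"tz":0,"wx":0,"wy":-1,"wz":0},{"tx":0,"ty":0,"tz":0,"wx":0,"wy":-1,"wz":0},{"tx":0,"ty":0,"tz":0,"wx":0,"wy":-1,"wz":0},{"tx":0,"ty":0,"tz":0,"wx":0,"wy":-1,"wz":0},{"tx":0,"ty":0,"tz":0,"wx":0,"wy":-1,"wz":0},{"tx":0,"ty":0,"tz":0,"wx":0,"wy":-1,"wz":0},{"tx":0,"ty":0,"tz":0,"wx":0,"wy":-1,"wz":0},{"tx":0,"ty":0,"tz":0,"wx":0,"wy":-1,"wz":0},{"tx":0,"ty":0,"tz":0,"wx":0,"wy":-1,"wz":0}]}}

```text
clock: 4.3
eef_pos: [0.5238, 0.0221, 0.1803]
ee_rot: [-0.484, 0.497, 0.512, -0.507]
ft_force: [-0.9, -0.6, 0.6]
finger_gap: 0.0851
```

```bash
python3 -c "
from rel import *
go((.514,.001,.12),.173+np.pi/2)"
```

```text
t 4.3 tcp [0.5238 0.0221 0.1803] gap 0.0851 F [-0.9 -0.6  0.6] M [0.01 0.02 0.03] q [-0.057 -0.129  1.99  -0.007  1.263 -1.663]
R cols [[-0.038, 0.017, -0.999], [0.999, -0.008, -0.038], [-0.008, -1.0, -0.017]]
shift units (40mm) [-0.506  1.506  0.291]
turn units(8deg) [ 0.115 -0.966 -0.068]
turn units(8deg) [ 0.103 21.533  0.174]
```

>>> {"fn": "step_arm", "kwargs": {"moves": [{"tx":0,"ty":0,"tz":0,"wx":0.1,"wy":-0.97,"wz":-0.07},{"tx":-0.28,"ty":0.5,"tz":0.3,"wx":0,"wy":0,"wz":0},{"tx":-0.28,"ty":0.5,"tz":0.0,"wx":0,"wy":0,"wz":0},{"tx":0,"ty":0.5,"tz":0,"wx":0,"wy":0,"wz":0},{"tx":0,"ty":0,"tz":0,"wx":0,"wy":0,"wz":0}]}}

```text
clock: 4.8
eef_pos: [0.5173, -0.0027, 0.1209]
ee_rot: [-0.451, 0.454, 0.545, -0.542]
ft_force: [-0.3, 0.1, -0.7]
finger_gap: 0.085
```

```bash
python3 -c "
from rel import *
go((.514,.001,.037),.173+np.pi/2)
import cv2
im,d=manip.get_image('side');cv2.imwrite('pics/s1.png',cv2.resize(im[130:300,150:330],None,fx=4,fy=4,interpolation=cv2.INTER_CUBIC)[:600])"
```

```text
t 4.8 tcp [ 0.5173 -0.0027  0.1209] gap 0.085 F [-0.3  0.1 -0.7] M [-0.01  0.05  0.01] q [-1.100e-01 -7.800e-02  2.049e+00  1.000e-03  1.164e+00 -1.864e+00]
R cols [[-0.182, 0.007, -0.983], [0.983, 0.0, -0.182], [-0.001, -1.0, -0.007]]
shift units (40mm) [0.107 2.097 0.079]
turn units(8deg) [ 0.047  0.072 -0.005]
turn units(8deg) [-8.0000e-03 -2.2428e+01 -7.4000e-02]
```

View pics/s1.png

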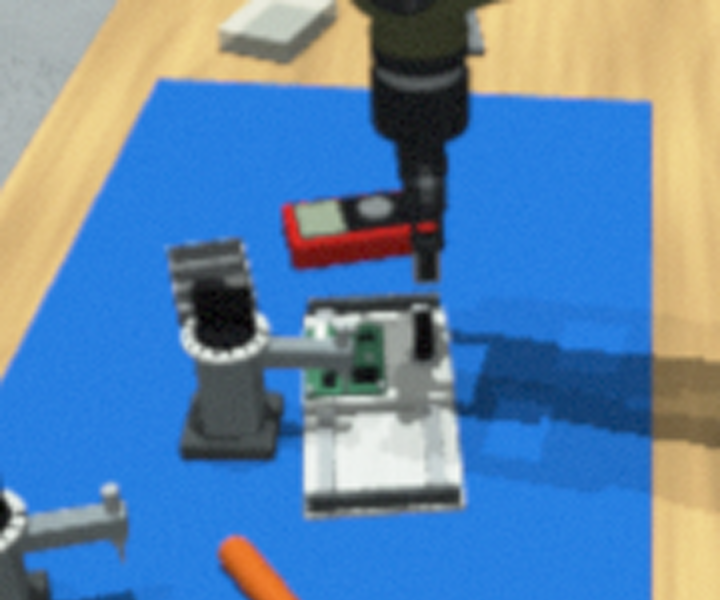

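>>> {"fn": "step_arm", "kwargs": {"moves": [{"tx":0.1,"ty":0.5,"tz":0.08,"wx":0.05,"wy":0.07,"wz":0},{"tx":0,"ty":0.5,"tz":0,"wx":0,"wy":0,"wz":0},{"tx":0,"ty":0.5,"tz":0,"wx":0,"wy":0,"wz":0},{"tx":0,"ty":0.4,"tz":0,"wx":0,"wy":0,"wz":0},{"tx":0,"ty":0.1,"tz":0,"wx":0,"wy":0,"wz":0},{"tx":0,"ty":0.0,"tz":0,"wx":0,"wy":0,"wz":0}]}}

```text
clock: 5.45
eef_pos: [0.5229, 0.0008, 0.0507]
ee_rot: [-0.449, 0.46, 0.545, -0.538]
ft_force: [0.3, -0.5, 0.2]
finger_gap: 0.0851
```

```bash
python3 -c "
from rel import *
go((.514,.001,.037),.173+np.pi/2)
"
```

```text
t 5.45 tcp [0.5229 0.0008 0.0507] gap 0.0851 F [ 0.3 -0.5  0.2] M [ 0.03  0.04 -0.01] q [-1.010e-01  2.000e-02  2.086e+00 -1.000e-03  1.016e+00 -1.845e+00]
R cols [[-0.174, 0.019, -0.985], [0.985, -0.003, -0.174], [-0.006, -1.0, -0.018]]
shift units (40mm) [0.044 0.339 0.225]
turn units(8deg) [ 0.13   0.011 -0.043]
turn units(8deg) [ -0.068 -22.488  -0.205]
```

>>> {"fn": "step_arm", "kwargs": {"moves": [{"tx":0,"ty":0,"tz":0,"wx":0,"wy":0,"wz":0},{"tx":0,"ty":0,"tz":0,"wx":0,"wy":0,"wz":0},{"tx":0,"ty":0,"tz":0,"wx":0,"wy":0,"wz":0},{"tx":0,"ty":0,"tz":0,"wx":0,"wy":0,"wz":0},{"tx":0,"ty":0,"tz":0,"wx":0,"wy":0,"wz":0},{"tx":0,"ty":0,"tz":0,"wx":0,"wy":0,"wz":0},{"tx":0,"ty":0,"tz":0,"wx":0,"wy":0,"wz":0},{"tx":0,"ty":0,"tz":0,"wx":0,"wy":0,"wz":0}], "fingers": 0, "force": 40}}

```text
clock: 6.25
eef_pos: [0.5263, 0.0007, 0.0559]
ee_rot: [-0.446, 0.463, 0.547, -0.536]
ft_force: [-0.0, 0.6, -0.2]
finger_gap: 0.016
```

```bash
python3 -c "
from rel import *
go((.514,.001,.037),.173+np.pi/2)
"
```

```text
t 6.25 tcp [0.5263 0.0007 0.0559] gap 0.016 F [-0.   0.6 -0.2] M [ 0.02  0.01 -0.02] q [-1.000e-01  1.500e-02  2.081e+00 -1.000e-03  1.018e+00 -1.845e+00]
R cols [[-0.174, 0.027, -0.984], [0.985, -0.003, -0.174], [-0.008, -1.0, -0.026]]
shift units (40mm) [0.064 0.465 0.313]
turn units(8deg) [ 0.187  0.012 -0.058]
turn units(8deg) [ -0.091 -22.486  -0.293]
```

>>> {"fn": "step_arm", "kwargs": {"moves": [{"tx":0,"ty":0,"tz":0,"wx":0.19,"wy":0,"wz":-0.06},{"tx":0.06,"ty":0.2,"tz":0.25,"wx":0,"wy":0,"wz":0},{"tx":0,"ty":0.2,"tz":0,"wx":0,"wy":0,"wz":0}], "fingers": 50}}

```text
clock: 6.55
eef_pos: [0.5161, 0.0013, 0.0401]
ee_rot: [0.455, -0.454, -0.541, 0.542]
ft_force: [-0.4, -0.1, -0.3]
finger_gap: 0.0502
```

```bash
python3 -c "
from rel import *
go((.514,.001,.037),.173+np.pi/2)
"
```

```text
t 6.55 tcp [0.5161 0.0013 0.0401] gap 0.0502 F [-0.4 -0.1 -0.3] M [-0.01 -0.01  0.01] q [-0.102  0.034  2.093  0.     1.016 -1.847]
R cols [[-0.174, -0.001, -0.985], [0.985, 0.0, -0.174], [0.0, -1.0, 0.001]]
shift units (40mm) [0.003 0.078 0.053]
turn units(8deg) [-0.008  0.013  0.003]
turn units(8deg) [ 5.0000e-03 -2.2487e+01  1.3000e-02]
```

>>> {"fn": "step_arm", "kwargs": {"moves": [{"tx":0,"ty":0.08,"tz":0.05,"wx":0,"wy":0,"wz":0},{"tx":0,"ty":0,"tz":0,"wx":0,"wy":0,"wz":0},{"tx":0,"ty":0,"tz":0,"wx":0,"wy":0,"wz":0},{"tx":0,"ty":0,"tz":0,"wx":0,"wy":0,"wz":0},{"tx":0,"ty":0,"tz":0,"wx":0,"wy":0,"wz":0},{"tx":0,"ty":0,"tz":0,"wx":0,"wy":0,"wz":0}], "fingers": 0}}

```text
clock: 7.15
eef_pos: [0.5122, 0.0008, 0.0346]
ee_rot: [0.456, -0.453, -0.541, 0.543]
ft_force: [0.5, -0.5, 0.2]
finger_gap: 0.0169
```

```bash
python3 -c "
from rel import *
go((.514,.001,.037),.173+np.pi/2)
for c,b in (('side',(150,130)),('top',(220,90))):
    im,d=manip.get_image(c);x,y=b;cv2.imwrite(f'pics/{c}2.png',im);cv2.imwrite(f'pics/{c}2c.png',cv2.resize(im[y:y+140,x:x+160],None,fx=4,fy=4,interpolation=cv2.INTER_CUBIC)[:600])"
```

```text
t 7.15 tcp [0.5122 0.0008 0.0346] gap 0.0169 F [ 0.5 -0.5  0.2] M [-0.09  0.05  0.01] q [-1.030e-01  3.600e-02  2.102e+00 -1.000e-03  1.008e+00 -1.848e+00]
R cols [[-0.174, -0.005, -0.985], [0.985, 0.0, -0.174], [0.001, -1.0, 0.005]]
shift units (40mm) [-0.003 -0.06  -0.046]
turn units(8deg) [-0.034  0.013  0.006]
turn units(8deg) [ 1.0000e-02 -2.2487e+01  5.4000e-02]
```

View pics/side2c.png

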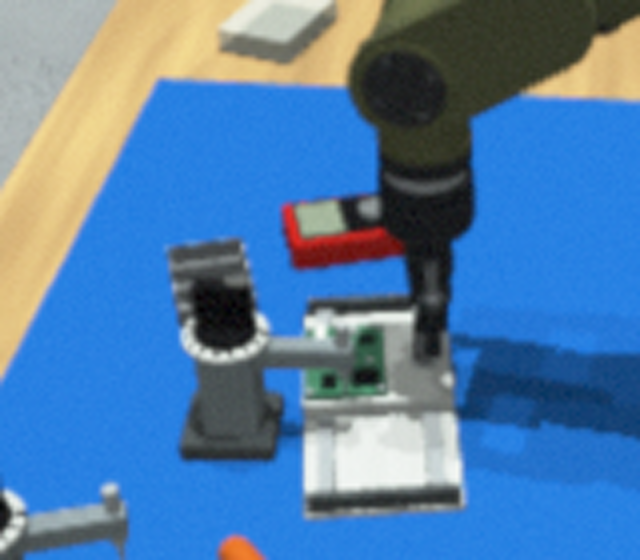

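View pics/top2c.png

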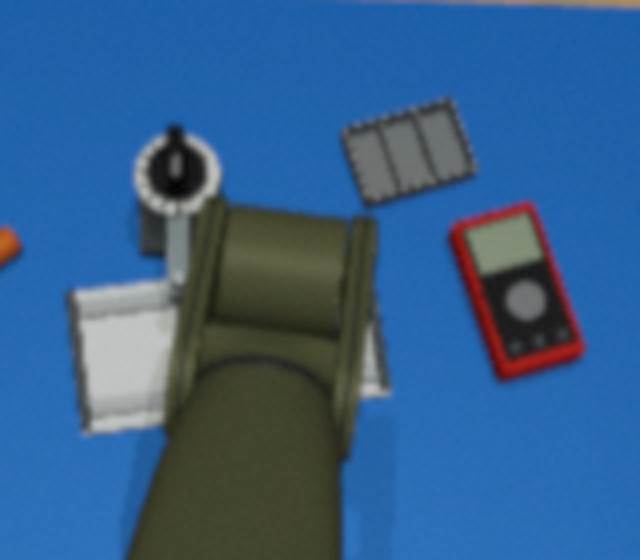

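>>> {"fn": "step_arm", "kwargs": {"moves": [{"tx":0.3,"ty":-0.03,"tz":-0.02,"wx":0,"wy":0,"wz":0},{"tx":0.3,"ty":0,"tz":0,"wx":0,"wy":0,"wz":0},{"tx":0.3,"ty":0,"tz":0,"wx":0,"wy":0,"wz":0},{"tx":0.3,"ty":0,"tz":0,"wx":0,"wy":0,"wz":0},{"tx":0.2,"ty":0,"tz":0,"wx":0,"wy":0,"wz":0},{"tx":0,"ty":0,"tz":0,"wx":0,"wy":0,"wz":0}]}}

```text
clock: 7.85
eef_pos: [0.5018, 0.0604, 0.0347]
ee_rot: [0.455, -0.453, -0.54, 0.544]
ft_force: [1.6, -1.8, -3.2]
finger_gap: 0.0169
```

```bash
python3 -c "
from rel import *
go((.501,.0667,.037),.173+np.pi/2)"
```

```text
t 7.85 tcp [0.5018 0.0604 0.0347] gap 0.0169 F [ 1.6 -1.8 -3.2] M [-0.22 -0.15 -0.03] q [ 1.400e-02  2.200e-02  2.117e+00 -2.000e-03  1.009e+00 -1.731e+00]
R cols [[-0.175, -0.005, -0.985], [0.985, -0.001, -0.175], [-0.0, -1.0, 0.005]]
shift units (40mm) [ 0.157 -0.058 -0.008]
turn units(8deg) [-0.039  0.02  -0.003]
turn units(8deg) [-5.000e-03 -2.248e+01  6.100e-02]
```

>>> {"fn": "step_arm", "kwargs": {"moves": [{"tx":0.1,"ty":0,"tz":0,"wx":0,"wy":0,"wz":0},{"tx":0.06,"ty":0,"tz":0,"wx":0,"wy":0,"wz":0},{"tx":0,"ty":0,"tz":0,"wx":0,"wy":0,"wz":0}]}}

```text
clock: 8.15
eef_pos: [0.5005, 0.0677, 0.0347]
ee_rot: [0.455, -0.453, -0.541, 0.544]
ft_force: [0.3, -0.7, -2.4]
finger_gap: 0.0169
```

```bash
python3 -c "
from rel import *
go((.501,.0667,.037),.173+np.pi/2)
for c,b in (('side',(180,170)),('top',(220,90))):
    im,d=manip.get_image(c);x,y=b;cv2.imwrite(f'pics/{c}3.png',im);cv2.imwrite(f'pics/{c}3c.png',cv2.resize(im[y:y+100,x:x+110],None,fx=6,fy=6,interpolation=cv2.INTER_CUBIC)[:600])"
```

```text
t 8.15 tcp [0.5005 0.0677 0.0347] gap 0.0169 F [ 0.3 -0.7 -2.4] M [-0.19 -0.16 -0.06] q [ 2.900e-02  2.100e-02  2.117e+00 -1.000e-03  1.009e+00 -1.718e+00]
R cols [[-0.175, -0.005, -0.984], [0.985, -0.001, -0.175], [-0.0, -1.0, 0.005]]
shift units (40mm) [-0.027 -0.059 -0.008]
turn units(8deg) [-0.039  0.023 -0.002]
turn units(8deg) [-3.0000e-03 -2.2477e+01  6.1000e-02]
```

View pics/side3c.png

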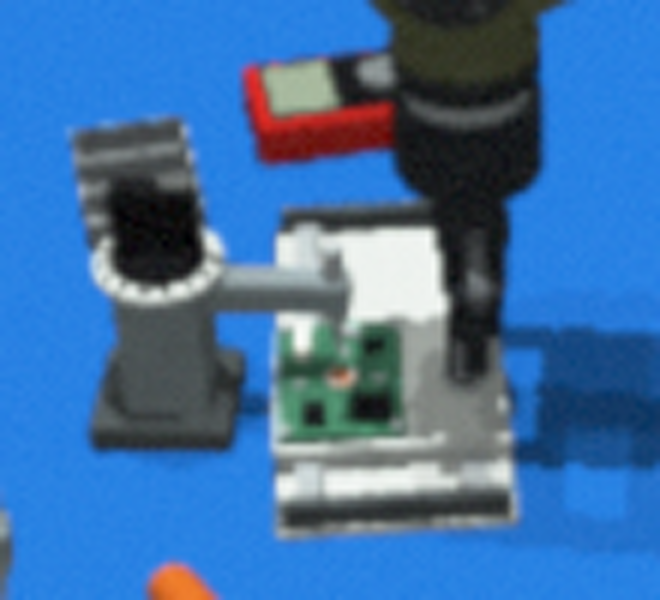

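```bash
python3 -c "
from h import *
a=cv2.imread('pics/side3.png')[205:245,215:265];cv2.imwrite('pics/s3z.png',cv2.resize(a,None,fx=14,fy=14,interpolation=cv2.INTER_CUBIC))
p=np.array([.566,.078])
for z in(.03,.0425,.075,.095,.115):
    r,c=proj('side',[*p,z]);print(z,(c-215+.5)*14,(r-205+.5)*14)
r,c=proj('side',[.566,.083,.03]);print((c-215+.5)*14,(r-205+.5)*14)
print(manip.pinpoint('needle_tip','side'),manip.pinpoint('pad','side'))
"
```

```text
0.03 322.8288390971937 383.44293503919886
0.0425 320.24867761603224 341.5658023613837
0.075 313.3919938737572 230.27887055437225
0.095 309.06261843731227 160.01124161415544
0.115 304.64648596022664 88.3355085191559
319.49613222955304 397.60121015623656
[{'point': [228.6, 235.5], 'confidence': 0.59}, {'point': [309.3, 394.4], 'confidence': 0.59}, {'point': [271.4, 179.5], 'confidence': 0.38}] [{'point': [231.2, 236.7], 'confidence': 0.88}]
```

View pics/s3z.png

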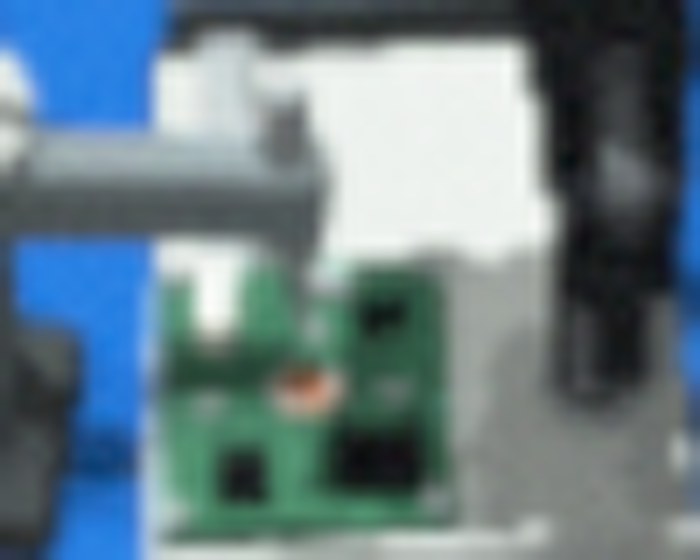

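View pics/top3c.png

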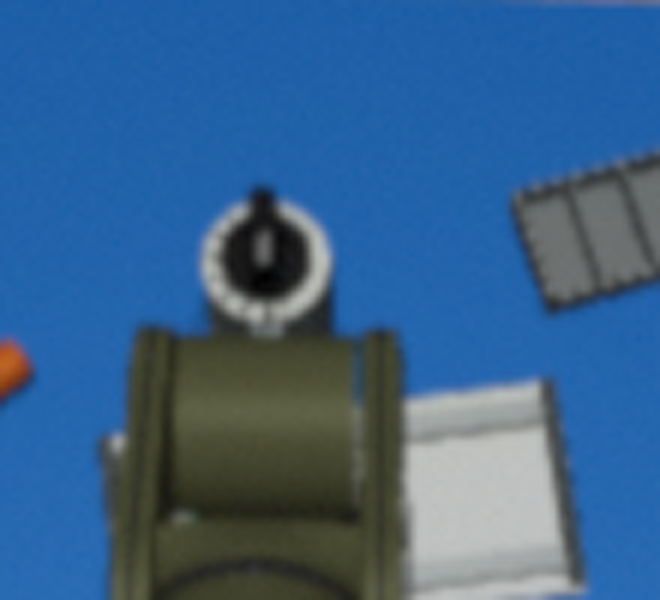

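>>> {"fn": "step_arm", "kwargs": {"moves": [{"tx":0,"ty":0,"tz":0,"wx":0,"wy":0,"wz":0},{"tx":0,"ty":0,"tz":0,"wx":0,"wy":0,"wz":0},{"tx":0,"ty":0,"tz":0,"wx":0,"wy":0,"wz":0}], "fingers": 50}}

```text
clock: 8.65
eef_pos: [0.5012, 0.0674, 0.0357]
ee_rot: [0.455, -0.453, -0.541, 0.543]
ft_force: [0.3, -0.5, 0.3]
finger_gap: 0.0504
```

>>> {"fn": "step_arm", "kwargs": {"moves": [{"tx":0,"ty":-0.4,"tz":0,"wx":0,"wy":0,"wz":0},{"tx":0,"ty":-0.9,"tz":0.1,"wx":0,"wy":0,"wz":0},{"tx":0,"ty":-0.9,"tz":0.1,"wx":0,"wy":0,"wz":0},{"tx":0,"ty":-0.9,"tz":0.1,"wx":0,"wy":0,"wz":0},{"tx":-0.5,"ty":-0.8,"tz":0.1,"wx":0,"wy":0,"wz":0},{"tx":-1,"ty":0,"tz":0,"wx":0,"wy":0,"wz":0},{"tx":-1,"ty":0,"tz":0,"wx":0,"wy":0,"wz":0},{"tx":-1,"ty":0,"tz":0,"wx":0,"wy":0,"wz":0},{"tx":-1,"ty":0,"tz":0,"wx":0,"wy":0,"wz":0},{"tx":-1,"ty":0,"tz":0,"wx":0,"wy":0,"wz":0}]}}

```text
clock: 9.65
eef_pos: [0.5263, -0.1566, 0.2035]
ee_rot: [0.451, -0.454, -0.543, 0.544]
ft_force: [0.8, 0.5, 0.1]
finger_gap: 0.0501
```

```bash
python3 -c "
from rel import *
go((.501,.0667,.037),.173+np.pi/2)
for c,b in (('side',(215,205)),('top',(235,110))):
    im,d=manip.get_image(c);x,y=b;cv2.imwrite(f'pics/{c}4.png',im);np.save(f'pics/{c}4.npy',d);cv2.imwrite(f'pics/{c}4c.png',cv2.resize(im[y:y+70,x:x+70],None,fx=8,fy=8,interpolation=cv2.INTER_CUBIC)[:600])
    for n in('pad','needle_tip','handle'):print(c,n,[(r['point'],round(r['confidence'],2)) for r in manip.pinpoint(n,c)])
from ov import *
dn=np.array([.565,.078])
overlay('pics/top4.png','pics/ot4.png','top',(235,110,325,195),.173,dn,(.566,.078),.07)
overlay('pics/side4.png','pics/os4.png','side',(185,185,280,265),.173,dn,(.566,.078),.07)
"
```

```text
t 9.65 tcp [ 0.5263 -0.1566  0.2035] gap 0.0501 F [0.8 0.5 0.1] M [ 0.01 -0.01  0.01] q [-3.860e-01 -8.300e-02  1.907e+00 -2.000e-03  1.313e+00 -2.140e+00]
R cols [[-0.182, 0.003, -0.983], [0.983, -0.003, -0.182], [-0.003, -1.0, -0.002]]
shift units (40mm) [ 5.62   4.144 -0.386]
turn units(8deg) [ 0.017  0.074 -0.025]
turn units(8deg) [ -0.039 -22.426  -0.026]
side pad [([232.4, 232.4], 0.89)]
side needle_tip [([226.1, 257.6], 0.74), ([307.4, 395.7], 0.63), ([228.8, 238.2], 0.41), ([269.3, 178.8], 0.38), ([189.8, 241.0], 0.21)]
side handle [([225.1, 257.4], 0.95), ([204.0, 207.0], 0.29)]
top pad [([169.9, 264.0], 0.91)]
top needle_tip [([125.9, 209.1], 0.52)]
top handle [([185.8, 265.9], 0.78)]
```

View pics/top4c.png

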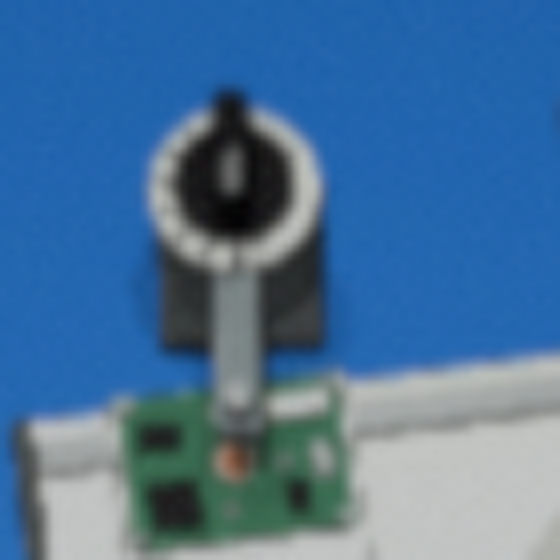

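View pics/ot4.png

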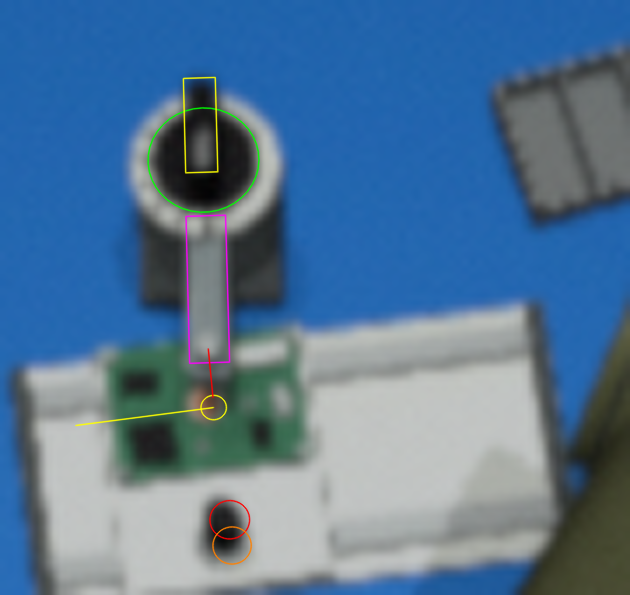

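View pics/side4c.png

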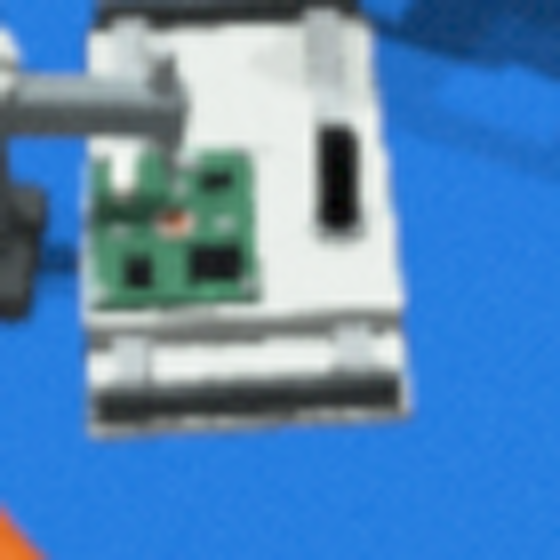

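View pics/os4.png

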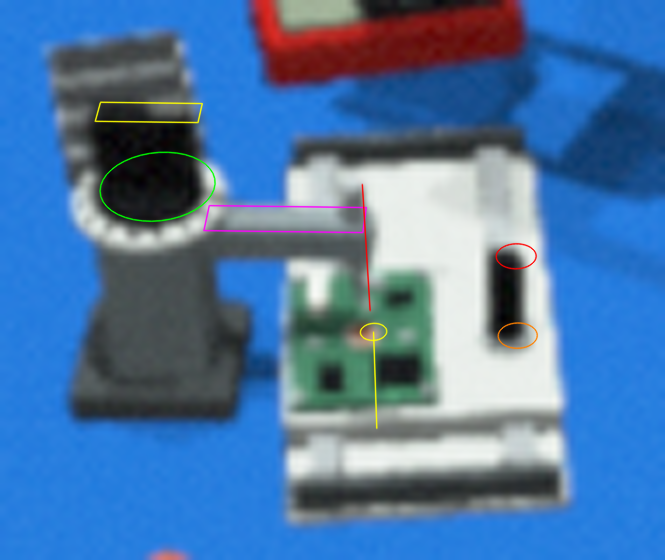

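```bash
python3 - <<'E'
from h import *
for c,n in(("top",0),("top",4),("side",3),("side",4)):
    im=cv2.imread(f"pics/{c}{n}.png").astype(float)
    b,g,r=im[...,0],im[...,1],im[...,2]
    w=np.clip(r-np.maximum(g,b)*1.0-12,0,None)   # reddish
    lo={"top":(155,180,255,295),"side":(222,240,225,245)}[c]
    m=np.zeros_like(w);m[lo[0]:lo[1],lo[2]:lo[3]]=1
    w*=m;rr,cc=np.mgrid[:420,:560]
    p=((w*rr).sum()/w.sum(),(w*cc).sum()/w.sum())
    print(c,n,np.round(p,2),(w>0).sum(),atz(c,p,.03).round(4))
# dial white ring centre, z=.1125 ; column dial outer
for c,n,box in(("top",4,(115,150,245,285)),("side",4,(190,230,190,225))):
    im=cv2.imread(f"pics/{c}{n}.png");a=im[box[0]:box[1],box[2]:box[3]]
    hsv=cv2.cvtColor(a,cv2.COLOR_BGR2HSV);m=((hsv[...,2]>150)&(hsv[...,1]<60)).astype(np.uint8)
    for r in m: print("".join(".#"[v] for v in r))
    pts=np.argwhere(m)[:,::-1].astype(np.float32)
E
python3 -c "
import cv2
a=cv2.imread('pics/top4.png')[150:180,250:280];cv2.imwrite('pics/z1.png',cv2.resize(a,None,fx=18,fy=18,interpolation=cv2.INTER_NEAREST))
a=cv2.imread('pics/side4.png')[210:240,220:250];cv2.imwrite('pics/z2.png',cv2.resize(a,None,fx=18,fy=18,interpolation=cv2.INTER_NEAREST))"
```

```text
top 0 [164.44 284.91] 14 [0.5788 0.0127 0.03  ]
top 4 [167.18 263.64] 12 [0.5667 0.0827 0.03  ]
side 3 [232.43 236.67] 8 [0.5684 0.0809 0.03  ]
side 4 [232.37 236.57] 6 [0.5688 0.0806 0.03  ]
........................................
........................................
........................................
........................................
........................................
........................................
........................................
........................................
........................................
...............#......#.................
..............#........##...............
............##..........##..............
...........##............###............
...........#..............##............
..........#................##...........
.........##................##...........
.........##................###..........
.........#.................###..........
.........##................###..........
.........##................###..........
.........##................###..........
.........##................##...........
......
[... 1266 characters left out ...]
.....##.........
......##................###........
......##.................##........
......##................##.........
......##................####.......
......###..............############
......####............####..#######
.......######.....#######..........
........######.#########...........
..........############.............
.............#####.................
...................................
...................................
...................................
...................................
...................................
...................................
...................................
...................................
...................................
```

View pics/z1.png

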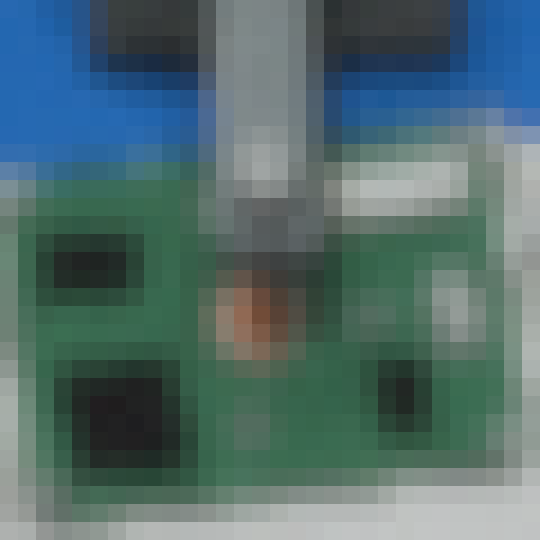

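View pics/z2.png

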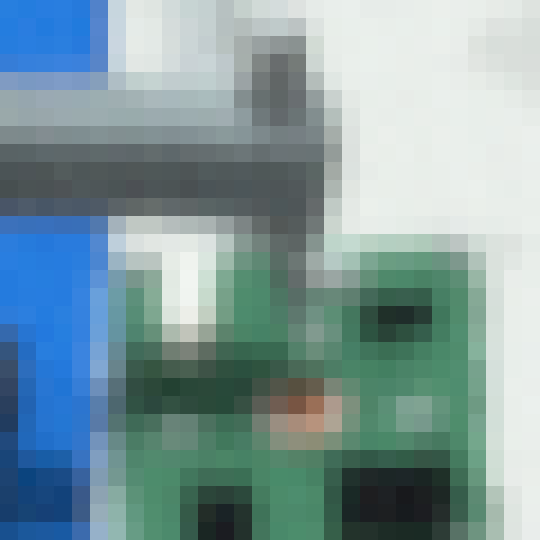

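Run:
```python
from h import *
from scipy.optimize import minimize_scalar
print(atz("top",(154,263.7),.095),atz("top",(158.7,264.0),.115))
# arm edges by gradient profile in top0/top4 rows 140-156
for n in(0,4):
    g=cv2.imread(f"pics/top{n}.png").astype(float)
    for r in(146,149,152,155): print(n,r,g[r,258:272].astype(int).tolist()if r==152 else g[r,258:272,0].astype(int).tolist())
# registration
ya=.173;ey=np.array([-np.sin(ya),np.cos(ya)]);ex=np.array([np.cos(ya),np.sin(ya)])
pad=np.array([.5788,.0127])
def P2(c,X,z):
    k=manip.calibration(c);E=k["extrinsics"];W=np.c_[X,np.full(len(X),z)];q=(W-E[:3,3])@E[:3,:3]
    return (k["cx"]+k["fx"]*q[:,0]/-q[:,2]).astype(np.float32),(k["cy"]-k["fy"]*q[:,1]/-q[:,2]).astype(np.float32)
def samp(c,n,X,z):
    im=cv2.GaussianBlur(cv2.imread(f"pics/{c}{n}.png"),(0,0),.6).astype(np.float32);u,v=P2(c,X,z)
    return cv2.remap(im,u[:,None],v[:,None],cv2.INTER_CUBIC)[:,0]
for c in("top","side"):
  for nm,xr,yr,z in(("boardlow",(-.036,-.008),(-.052,.052),.029),("board+edges",(-.03,-.008),(-.04,.04),.029),("plate",(-.062,-.036),(-.056,.056),.023)):
    gx,gy=np.meshgrid(np.arange(*xr,.0015),np.arange(*yr,.0015));gx=gx.ravel();gy=gy.ravel()
    best=[]
    for dx in np.arange(-.003,.0031,.001):
      for s in np.arange(.058,.078,.0005):
        A=samp(c,0,pad+np.outer(gx,ex)+np.outer(gy,ey),z);B=samp(c,4,pad+np.outer(gx+dx,ex)+np.outer(gy+s,ey),z)
        a=A-A.mean(0);b=B-B.mean(0);best.append(((a*b).sum()/np.sqrt((a*a).sum()*(b*b).sum()),dx,s))
    best.sort(reverse=True);print(c,nm,np.round(best[:3],4).tolist())
```

```text
[0.5900851  0.08145359 0.095     ] [0.56793662 0.07887753 0.115     ]
0 146 [49, 46, 51, 82, 122, 130, 133, 133, 123, 79, 50, 46, 43, 45]
0 149 [59, 53, 58, 82, 123, 131, 134, 134, 120, 80, 47, 45, 52, 56]
0 152 [[54, 51, 47], [50, 50, 44], [54, 52, 47], [87, 87, 81], [131, 130, 121], [137, 137, 127], [137, 136, 126], [135, 135, 124], [121, 121, 111], [86, 85, 78], [51, 47, 43], [54, 50, 45], [59, 53, 47], [57, 49, 43]]
0 155 [156, 144, 137, 137, 142, 138, 135, 135, 127, 109, 114, 142, 154, 155]
4 146 [49, 49, 51, 80, 122, 131, 131, 134, 121, 80, 49, 49, 47, 45]
4 149 [58, 53, 55, 83, 123, 134, 134, 133, 121, 80, 48, 47, 51, 58]
4 152 [[52, 49, 44], [48, 46, 43], [55, 53, 48], [86, 86, 80], [131, 131, 123], [138, 137, 127], [137, 136, 126], [135, 134, 123], [123, 121, 112], [85, 82, 77], [53, 50, 46], [52, 48, 42], [58, 53, 48], [57, 52, 46]]
4 155 [155, 145, 136, 139, 141, 139, 137, 135, 128, 109, 113, 143, 151, 149]
top boardlow [[0.988, 0.0, 0.07], [0.9866, 0.0, 0.0705], [0.9865, 0.0, 0.0695]]
top board+edges [[0.98, 0.001, 0.0705], [0.9785, 0.0, 0.0705], [0.9782, 0.001, 0.071]]
top plate [[0.9869, 0.0, 0.0715], [0.9866, 0.0, 0.072], [0.986, -0.001, 0.072]]
side boardlow [[0.9897, 0.0, 0.0695], [0.9892, 0.0, 0.07], [0.989, 0.0, 0.069]]Traceback (most recent call last):
  File "<stdin>", line 23, in <module>
  File "<stdin>", line 15, in samp
  File "<stdin>", line 12, in P2
ValueError: time passes only in moves, steps and waits
```

Run:
```python
from h import *
print("quill side",atz("side",(212.2,235.3),.115))
for c in(222,226,230): print("arm side",c,atz("side",(215.9,c),.095),atz("side",(217.3,c),.095),atz("side",(214.5,c),.095))
im=cv2.imread("pics/side4.png")
for c in(222,226,230,233,235,236,237): print(c,[int(v) for v in im[208:232,c].mean(-1)])
for z in(.1,.1075,.1125): print("dial top",atz("top",(133,264.1),z))
print("white pointer")
t=cv2.imread("pics/top4.png")
for r in range(118,146): print(r,[int(v) for v in t[r,256:273].mean(-1)])
```

```text
quill side [0.56783717 0.08521567 0.115     ]
arm side 222 [0.61098491 0.08190187 0.095     ] [0.60969978 0.08883019 0.095     ] [0.61228191 0.07490953 0.095     ]
arm side 226 [0.59865422 0.0807916  0.095     ] [0.59742524 0.08772671 0.095     ] [0.59989456 0.0737924  0.095     ]
arm side 230 [0.58631743 0.07968079 0.095     ] [0.58514464 0.0866227  0.095     ] [0.58750105 0.07267471 0.095     ]
222 [129, 130, 129, 126, 129, 134, 157, 167, 163, 139, 101, 82, 80, 86, 119, 125, 128, 129, 129, 127, 126, 129, 123, 123]
226 [117, 180, 211, 212, 213, 209, 187, 170, 165, 139, 102, 83, 81, 97, 176, 205, 176, 148, 143, 139, 136, 129, 125, 106]
230 [185, 202, 207, 210, 210, 208, 200, 179, 168, 141, 106, 83, 78, 99, 181, 229, 240, 242, 241, 235, 191, 124, 83, 56]
233 [136, 190, 203, 185, 170, 171, 161, 138, 152, 145, 115, 87, 83, 91, 130, 144, 128, 113, 109, 108, 103, 78, 62, 56]
235 [99, 189, 217, 198, 147, 108, 100, 99, 104, 124, 113, 86, 83, 84, 86, 102, 99, 93, 98, 101, 101, 81, 73, 80]
236 [117, 205, 224, 192, 143, 120, 115, 109, 113, 125, 112, 90, 86, 84, 89, 98, 114, 104, 99, 108, 117, 
[... 1838 characters left out ...]
 8, 5, 5, 16, 25, 39, 72, 121, 171, 183]
138 [173, 150, 118, 88, 59, 33, 20, 14, 11, 15, 25, 45, 79, 123, 158, 181, 173]
139 [149, 146, 151, 140, 112, 75, 59, 54, 43, 52, 64, 87, 128, 166, 181, 177, 148]
140 [118, 142, 170, 170, 145, 119, 120, 112, 93, 105, 118, 137, 164, 179, 172, 148, 103]
141 [80, 119, 154, 161, 142, 151, 168, 157, 124, 140, 158, 163, 170, 163, 136, 96, 61]
142 [53, 73, 104, 126, 129, 153, 170, 159, 117, 134, 152, 150, 144, 122, 87, 55, 42]
143 [48, 49, 58, 74, 87, 114, 140, 134, 106, 119, 127, 105, 87, 72, 53, 43, 42]
144 [55, 48, 46, 48, 52, 80, 110, 110, 109, 116, 115, 79, 51, 47, 44, 44, 43]
145 [57, 49, 45, 43, 49, 75, 111, 118, 123, 125, 117, 76, 48, 44, 43, 45, 44]
```

>>> {"fn": "step_arm", "kwargs": {"moves": [{"tx":0.9,"ty":0,"tz":-0.06,"wx":0,"wy":0.07,"wz":0},{"tx":0.9,"ty":0,"tz":-0.06,"wx":0,"wy":0,"wz":0},{"tx":0.9,"ty":0,"tz":-0.06,"wx":0,"wy":0,"wz":0},{"tx":0.9,"ty":0.2,"tz":-0.06,"wx":0,"wy":0,"wz":0},{"tx":0.9,"ty":0.4,"tz":-0.06,"wx":0,"wy":0,"wz":0},{"tx":0.6,"ty":0.6,"tz":0,"wx":0,"wy":0,"wz":0},{"tx":0.1,"ty":0.6,"tz":0,"wx":0,"wy":0,"wz":0},{"tx":0,"ty":0,"tz":0,"wx":0,"wy":0,"wz":0}]}}

```text
clock: 10.85
eef_pos: [0.4983, 0.0687, 0.1305]
ee_rot: [-0.448, 0.454, 0.546, -0.543]
ft_force: [0.2, -1.7, -0.2]
finger_gap: 0.0501
```

```bash
python3 -c "
from rel import *
go((.501,.0648,.037),.173+np.pi/2)"
```

```text
t 10.85 tcp [0.4983 0.0687 0.1305] gap 0.0501 F [ 0.2 -1.7 -0.2] M [-0.02  0.05 -0.01] q [ 0.032 -0.124  2.074 -0.003  1.184 -1.725]
R cols [[-0.186, 0.008, -0.982], [0.983, -0.002, -0.186], [-0.004, -1.0, -0.008]]
shift units (40mm) [-0.101  2.339 -0.029]
turn units(8deg) [ 0.055  0.102 -0.026]
turn units(8deg) [ -0.04  -22.398  -0.086]
```

>>> {"fn": "step_arm", "kwargs": {"moves": [{"tx":-0.1,"ty":0,"tz":0,"wx":0.06,"wy":0.1,"wz":-0.03},{"tx":0,"ty":0.5,"tz":0,"wx":0,"wy":0,"wz":0},{"tx":0,"ty":0.5,"tz":0,"wx":0,"wy":0,"wz":0},{"tx":0,"ty":0.5,"tz":0,"wx":0,"wy":0,"wz":0},{"tx":0,"ty":0.5,"tz":0,"wx":0,"wy":0,"wz":0},{"tx":0,"ty":0.1,"tz":0,"wx":0,"wy":0,"wz":0},{"tx":0,"ty":0,"tz":0,"wx":0,"wy":0,"wz":0}]}}

```text
clock: 11.55
eef_pos: [0.5073, 0.0625, 0.0556]
ee_rot: [-0.452, 0.46, 0.544, -0.537]
ft_force: [0.1, -0.2, -0.3]
finger_gap: 0.0502
```

```bash
python3 -c "
from rel import *
go((.501,.0648,.037),.173+np.pi/2)"
```

```text
t 11.55 tcp [0.5073 0.0625 0.0556] gap 0.0502 F [ 0.1 -0.2 -0.3] M [ 0.01  0.04 -0.  ] q [ 0.018 -0.01   2.107  0.     1.03  -1.722]
R cols [[-0.168, 0.014, -0.986], [0.986, 0.0, -0.168], [-0.002, -1.0, -0.014]]
shift units (40mm) [0.083 0.463 0.153]
turn units(8deg) [ 0.103 -0.03  -0.015]
turn units(8deg) [ 0.024 22.47   0.161]
```

>>> {"fn": "step_arm", "kwargs": {"moves": [{"tx":0.08,"ty":0,"tz":0.12,"wx":0.1,"wy":0,"wz":0},{"tx":0,"ty":0.35,"tz":0,"wx":0,"wy":0,"wz":0},{"tx":0,"ty":0.05,"tz":0,"wx":0,"wy":0,"wz":0}]}}

```text
clock: 11.85
eef_pos: [0.5048, 0.0645, 0.0429]
ee_rot: [-0.454, 0.459, 0.541, -0.539]
ft_force: [-0.6, -0.7, -0.6]
finger_gap: 0.0502
```

```bash
python3 -c "
from rel import *
go((.501,.0648,.037),.173+np.pi/2)"
```

```text
t 11.85 tcp [0.5048 0.0645 0.0429] gap 0.0502 F [-0.6 -0.7 -0.6] M [-0.04  0.07  0.04] q [ 0.023  0.009  2.113 -0.003  1.013 -1.714]
R cols [[-0.167, 0.007, -0.986], [0.986, -0.002, -0.167], [-0.003, -1.0, -0.006]]
shift units (40mm) [0.024 0.147 0.094]
turn units(8deg) [ 0.044 -0.039 -0.023]
turn units(8deg) [ 0.036 22.461  0.069]
```

>>> {"fn": "step_arm", "kwargs": {"moves": [{"tx":0.02,"ty":0.1,"tz":0.09,"wx":0.05,"wy":-0.04,"wz":0},{"tx":0,"ty":0,"tz":0,"wx":0,"wy":0,"wz":0},{"tx":0,"ty":0,"tz":0,"wx":0,"wy":0,"wz":0},{"tx":0,"ty":0,"tz":0,"wx":0,"wy":0,"wz":0},{"tx":0,"ty":0,"tz":0,"wx":0,"wy":0,"wz":0}], "fingers": 0}}

```text
clock: 12.35
eef_pos: [0.5009, 0.065, 0.0388]
ee_rot: [0.454, -0.455, -0.54, 0.543]
ft_force: [0.2, 0.8, -0.4]
finger_gap: 0.0167
```

```bash
python3 -c "
from rel import *
go((.501,.0648,.037),.173+np.pi/2)"
```

```text
t 12.35 tcp [0.5009 0.065  0.0388] gap 0.0167 F [ 0.2  0.8 -0.4] M [0.09 0.03 0.04] q [ 0.024  0.012  2.118 -0.004  1.012 -1.718]
R cols [[-0.173, -0.001, -0.985], [0.985, -0.003, -0.173], [-0.003, -1.0, 0.001]]
shift units (40mm) [-0.005  0.045 -0.003]
turn units(8deg) [-0.011  0.007 -0.021]
turn units(8deg) [-3.3000e-02 -2.2493e+01  1.7000e-02]
```

Post is centred at the corrected spot. Release, lift and look again.

>>> {"fn": "step_arm", "kwargs": {"moves": [{"tx":0,"ty":0,"tz":0,"wx":0,"wy":0,"wz":0},{"tx":0,"ty":0,"tz":0,"wx":0,"wy":0,"wz":0},{"tx":0,"ty":0,"tz":0,"wx":0,"wy":0,"wz":0}], "fingers": 50}}

```text
clock: 12.65
eef_pos: [0.5012, 0.0649, 0.039]
ee_rot: [0.454, -0.455, -0.541, 0.542]
ft_force: [-0.2, 1.0, 0.3]
finger_gap: 0.0501
```

>>> {"fn": "step_arm", "kwargs": {"moves": [{"tx":0,"ty":-0.4,"tz":0,"wx":0,"wy":0,"wz":0},{"tx":0,"ty":-0.9,"tz":0.1,"wx":0,"wy":0,"wz":0},{"tx":0,"ty":-0.9,"tz":0.1,"wx":0,"wy":0,"wz":0},{"tx":0,"ty":-0.9,"tz":0.1,"wx":0,"wy":0,"wz":0},{"tx":-0.5,"ty":-0.8,"tz":0.1,"wx":0,"wy":0,"wz":0},{"tx":-1,"ty":0,"tz":0,"wx":0,"wy":0,"wz":0},{"tx":-1,"ty":0,"tz":0,"wx":0,"wy":0,"wz":0},{"tx":-1,"ty":0,"tz":0,"wx":0,"wy":0,"wz":0},{"tx":-1,"ty":0,"tz":0,"wx":0,"wy":0,"wz":0}]}}

```text
clock: 13.55
eef_pos: [0.5175, -0.1168, 0.2043]
ee_rot: [0.45, -0.454, -0.543, 0.544]
ft_force: [-0.2, 0.1, 1.1]
finger_gap: 0.0501
```

```bash
cat > reg.py <<'E'
from h import *
ya=.173;ey=np.array([-np.sin(ya),np.cos(ya)]);ex=np.array([np.cos(ya),np.sin(ya)])
pad=np.array([.5788,.0127])
K={c:manip.calibration(c) for c in("top","side")}
def P2(c,X,z):
    k=K[c];E=k["extrinsics"];W=np.c_[X,np.full(len(X),z)];q=(W-E[:3,3])@E[:3,:3]
    return (k["cx"]+k["fx"]*q[:,0]/-q[:,2]).astype(np.float32),(k["cy"]-k["fy"]*q[:,1]/-q[:,2]).astype(np.float32)
def reg(c,n0,n1):
  I=[cv2.GaussianBlur(cv2.imread(f"pics/{c}{n}.png"),(0,0),.6).astype(np.float32) for n in(n0,n1)]
  def samp(im,X,z):
    u,v=P2(c,X,z);return cv2.remap(im,u[:,None],v[:,None],cv2.INTER_CUBIC)[:,0]
  for nm,xr,yr,z in(("boardlow",(-.036,-.008),(-.052,.052),.029),("plate",(-.062,-.036),(-.056,.056),.023)):
    gx,gy=np.meshgrid(np.arange(*xr,.0015),np.arange(*yr,.0015));gx=gx.ravel();gy=gy.ravel();best=[]
    A=samp(I[0],pad+np.outer(gx,ex)+np.outer(gy,ey),z);a=A-A.mean(0)
    for dx in np.arange(-.003,.0031,.001):
      for s in np.arange(.058,.078,.0005):
        B=samp(I[1],pad+np.outer(gx+dx,ex)+np.outer(gy+s,ey),z);b=B-B.mean(0)
        best.append(((a*b).sum()/np.sqrt((a*a).sum()*(b*b).sum()),dx,s))
    best.sort(reverse=True);print(c,nm,np.round(best[:2],4).tolist())
E
python3 -c "
from rel import *
go((.501,.0667,.037),.173+np.pi/2)
for c,b in (('side',(215,200)),('top',(245,140))):
    im,d=manip.get_image(c);x,y=b;cv2.imwrite(f'pics/{c}5.png',im);cv2.imwrite(f'pics/{c}5c.png',cv2.resize(im[y:y+45,x:x+45],None,fx=12,fy=12,interpolation=cv2.INTER_CUBIC)[:600])
from reg import *
reg('top',0,5);reg('side',0,5);reg('top',4,4) if 0 else 0
"
```

```text
t 13.55 tcp [ 0.5175 -0.1168  0.2043] gap 0.0501 F [-0.2  0.1  1.1] M [ 0.03 -0.01  0.06] q [-0.321 -0.127  1.947 -0.004  1.316 -2.075]
R cols [[-0.183, 0.004, -0.983], [0.983, -0.006, -0.183], [-0.006, -1.0, -0.003]]
shift units (40mm) [ 4.613  4.155 -0.421]
turn units(8deg) [ 0.022  0.077 -0.044]
turn units(8deg) [ -0.069 -22.423  -0.035]
top boardlow [[0.9849, 0.0, 0.067], [0.9842, 0.0, 0.0665]]
top plate [[0.9864, 0.0, 0.0685], [0.986, 0.0, 0.069]]
side boardlow [[0.9952, 0.0, 0.068], [0.9952, 0.0, 0.0675]]
side plate [[0.9974, 0.0, 0.068], [0.9973, 0.0, 0.0675]]
```

View pics/top5c.png

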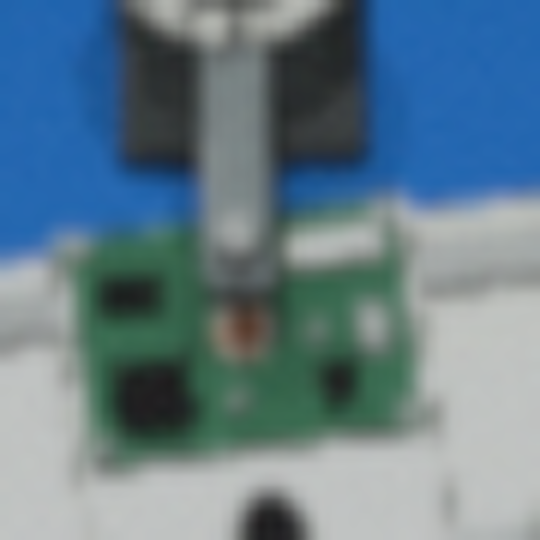

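View pics/side5c.png

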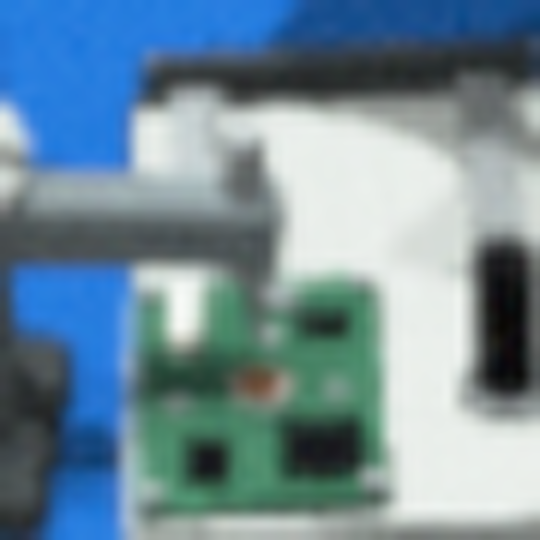

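```bash
python3 -c "
from rel import *
print(atz('top',(131,263.45),.1525))
go((.657,.0832,.2),.06+np.pi/2)"
```

```text
[0.64394841 0.08282865 0.1525    ]
t 13.65 tcp [ 0.5178 -0.1192  0.2043] gap 0.0499 F [ 0.4 -0.1  0.7] M [ 0.07  0.   -0.04] q [-0.325 -0.125  1.945 -0.005  1.316 -2.072]
R cols [[-0.177, 0.004, -0.984], [0.984, -0.007, -0.177], [-0.007, -1.0, -0.003]]
shift units (40mm) [ 4.363  0.086 -4.322]
turn units(8deg) [ 0.023  0.848 -0.052]
turn units(8deg) [ -0.078 -21.652  -0.034]
```

>>> {"fn": "step_arm", "kwargs": {"moves": [{"tx":0,"ty":0,"tz":0,"wx":0,"wy":0.85,"wz":-0.05},{"tx":0.7,"ty":0,"tz":-0.54,"wx":0,"wy":0,"wz":0},{"tx":0.7,"ty":0,"tz":-0.54,"wx":0,"wy":0,"wz":0},{"tx":0.7,"ty":0,"tz":-0.54,"wx":0,"wy":0,"wz":0},{"tx":0.7,"ty":0,"tz":-0.54,"wx":0,"wy":0,"wz":0},{"tx":0.7,"ty":0,"tz":-0.54,"wx":0,"wy":0,"wz":0},{"tx":0.7,"ty":0,"tz":-0.54,"wx":0,"wy":0,"wz":0},{"tx":0.4,"ty":0,"tz":-0.4,"wx":0,"wy":0,"wz":0},{"tx":0,"ty":0,"tz":0,"wx":0,"wy":0,"wz":0}]}}

```text
clock: 14.55
eef_pos: [0.6563, 0.0831, 0.2035]
ee_rot: [-0.487, 0.487, 0.513, -0.512]
ft_force: [0.3, -0.2, 0.0]
finger_gap: 0.0499
```

```bash
python3 -c "
from rel import *
go((.657,.0834,.18),.06+np.pi/2)"
```

```text
t 14.55 tcp [0.6563 0.0831 0.2035] gap 0.0499 F [ 0.3 -0.2  0. ] M [-0.03  0.06 -0.01] q [ 0.044  0.166  1.651  0.002  1.324 -1.578]
R cols [[-0.051, 0.001, -0.999], [0.999, 0.002, -0.051], [0.002, -1.0, -0.001]]
shift units (40mm) [ 0.006  0.588 -0.018]
turn units(8deg) [ 0.008 -0.065  0.017]
turn units(8deg) [-2.6000e-02  2.2435e+01  1.2000e-02]
```

Excellent alignment. Descend slowly.

>>> {"fn": "step_arm", "kwargs": {"moves": [{"tx":0,"ty":0.4,"tz":0,"wx":0,"wy":-0.06,"wz":0},{"tx":0,"ty":0.4,"tz":0,"wx":0,"wy":0,"wz":0},{"tx":0,"ty":0.4,"tz":0,"wx":0,"wy":0,"wz":0},{"tx":0,"ty":0.2,"tz":0,"wx":0,"wy":0,"wz":0},{"tx":0,"ty":0,"tz":0,"wx":0,"wy":0,"wz":0}]}}

```text
clock: 15.05
eef_pos: [0.6522, 0.0817, 0.1399]
ee_rot: [0.487, -0.483, -0.514, 0.515]
ft_force: [-1.0, 0.3, 0.5]
finger_gap: 0.0502
```

```bash
python3 -c "
from rel import *
go((.657,.0834,.118),.06+np.pi/2)"
```

```text
t 15.05 tcp [0.6522 0.0817 0.1399] gap 0.0502 F [-1.   0.3  0.5] M [ 0.01 -0.01 -0.01] q [ 0.042  0.212  1.709  0.002  1.226 -1.588]
R cols [[-0.059, -0.005, -0.998], [0.998, 0.001, -0.059], [0.002, -1.0, 0.005]]
shift units (40mm) [ 0.036  0.548 -0.124]
turn units(8deg) [-0.036 -0.008  0.012]
turn units(8deg) [-1.9000e-02  2.2492e+01 -5.6000e-02]
```

>>> {"fn": "step_arm", "kwargs": {"moves": [{"tx":0.04,"ty":0.25,"tz":-0.12,"wx":-0.04,"wy":0,"wz":0},{"tx":0,"ty":0.25,"tz":0,"wx":0,"wy":0,"wz":0},{"tx":0,"ty":0.03,"tz":0,"wx":0,"wy":0,"wz":0}]}}

```text
clock: 15.35
eef_pos: [0.6573, 0.0827, 0.1172]
ee_rot: [-0.486, 0.485, 0.515, -0.513]
ft_force: [-0.2, 1.4, -0.3]
finger_gap: 0.05
```

```bash
python3 -c "
from rel import *
go((.657,.0834,.118),.06+np.pi/2)"
```

```text
t 15.35 tcp [0.6573 0.0827 0.1172] gap 0.05 F [-0.2  1.4 -0.3] M [-0.04  0.03  0.01] q [ 0.043  0.24   1.716  0.002  1.184 -1.585]
R cols [[-0.057, 0.002, -0.998], [0.998, 0.002, -0.057], [0.002, -1.0, -0.002]]
shift units (40mm) [ 0.019 -0.019  0.007]
turn units(8deg) [ 0.012 -0.02   0.012]
turn units(8deg) [-1.900e-02  2.248e+01  1.900e-02]
```

>>> {"fn": "step_arm", "kwargs": {"moves": [{"tx":0,"ty":0,"tz":0,"wx":0,"wy":0,"wz":0},{"tx":0,"ty":0,"tz":0,"wx":0,"wy":0,"wz":0},{"tx":0,"ty":0,"tz":0,"wx":0,"wy":0,"wz":0},{"tx":0,"ty":0,"tz":0,"wx":0,"wy":0,"wz":0},{"tx":0,"ty":0,"tz":0,"wx":0,"wy":0,"wz":0}], "fingers": 0, "force": 40}}

```text
clock: 15.85
eef_pos: [0.6577, 0.0822, 0.1176]
ee_rot: [-0.485, 0.486, 0.515, -0.513]
ft_force: [0.5, -0.8, -1.4]
finger_gap: 0.0131
```

```bash
python3 -c "
from rel import *
go((.657,.0834,.118),.06+np.pi/2)
im,d=manip.get_image('side');cv2.imwrite('pics/side6.png',im);cv2.imwrite('pics/s6c.png',cv2.resize(im[150:250,180:290],None,fx=5,fy=5,interpolation=cv2.INTER_CUBIC))"
```

```text
t 15.85 tcp [0.6577 0.0822 0.1176] gap 0.0131 F [ 0.5 -0.8 -1.4] M [-0.   -0.01  0.08] q [ 4.300e-02  2.400e-01  1.715e+00  1.000e-03  1.184e+00 -1.585e+00]
R cols [[-0.057, 0.002, -0.998], [0.998, 0.001, -0.057], [0.001, -1.0, -0.002]]
shift units (40mm) [ 0.03  -0.01   0.017]
turn units(8deg) [ 0.017 -0.02   0.006]
turn units(8deg) [-1.000e-02  2.248e+01  2.700e-02]
```

View pics/s6c.png

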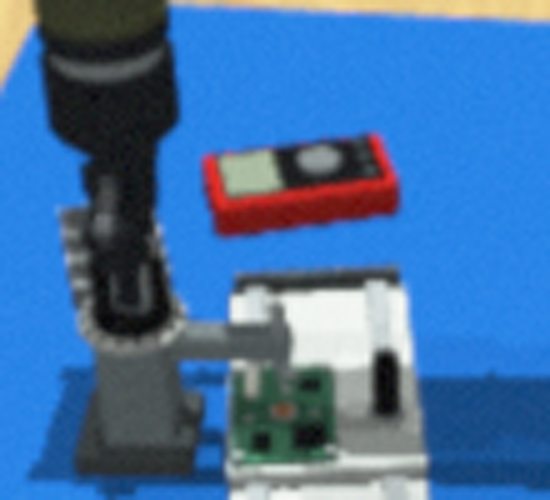

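>>> {"fn": "step_arm", "kwargs": {"moves": [{"tx":0,"ty":0,"tz":0,"wx":0,"wy":0.5,"wz":0},{"tx":0,"ty":0,"tz":0,"wx":0,"wy":0.5,"wz":0},{"tx":0,"ty":0,"tz":0,"wx":0,"wy":0.5,"wz":0},{"tx":0,"ty":0,"tz":0,"wx":0,"wy":0.5,"wz":0},{"tx":0,"ty":0,"tz":0,"wx":0,"wy":0.5,"wz":0},{"tx":0,"ty":0,"tz":0,"wx":0,"wy":0.5,"wz":0}]}}

```text
clock: 16.5
eef_pos: [0.658, 0.0838, 0.1176]
ee_rot: [0.585, -0.585, -0.399, 0.396]
ft_force: [1.6, -0.2, -1.0]
finger_gap: 0.0135
```

```bash
python3 -c "
from rel import *
go((.657,.083,.118),.057+np.pi/2-1.257)"
```

```text
t 16.5 tcp [0.658  0.0838 0.1176] gap 0.0135 F [ 1.6 -0.2 -1. ] M [-0.03 -0.05  0.07] q [ 0.044  0.24   1.715  0.003  1.182 -1.15 ]
R cols [[0.368, 0.004, -0.93], [0.93, 0.003, 0.368], [0.005, -1.0, -0.002]]
shift units (40mm) [-0.029 -0.01   0.016]
turn units(8deg) [2.000e-03 5.892e+00 3.800e-02]
turn units(8deg) [ 4.6000e-02 -1.6608e+01 -3.0000e-03]
```

>>> {"fn": "step_arm", "kwargs": {"moves": [{"tx":0,"ty":0,"tz":0,"wx":0,"wy":0.5,"wz":0},{"tx":0,"ty":0,"tz":0,"wx":0,"wy":0.5,"wz":0},{"tx":0,"ty":0,"tz":0,"wx":0,"wy":0.5,"wz":0},{"tx":0,"ty":0,"tz":0,"wx":0,"wy":0.5,"wz":0},{"tx":0,"ty":0,"tz":0,"wx":0,"wy":0.5,"wz":0},{"tx":0,"ty":0,"tz":0,"wx":0,"wy":0.5,"wz":0}]}}

```text
clock: 17.1
eef_pos: [0.659, 0.0852, 0.1176]
ee_rot: [0.657, -0.656, -0.265, 0.259]
ft_force: [1.0, -0.2, -1.7]
finger_gap: 0.0136
```

```bash
python3 -c "
from rel import *
go((.657,.083,.118),.057+np.pi/2-1.257)"
```

```text
t 17.1 tcp [0.659  0.0852 0.1176] gap 0.0136 F [ 1.  -0.2 -1.7] M [-0.13 -0.08  0.1 ] q [ 0.046  0.241  1.715  0.005  1.179 -0.714]
R cols [[0.726, 0.007, -0.688], [0.688, 0.004, 0.726], [0.008, -1.0, -0.002]]
shift units (40mm) [-0.074 -0.011 -0.006]
turn units(8deg) [-1.000e-03  2.774e+00  6.000e-02]
turn units(8deg) [ 8.3000e-02 -1.9725e+01  1.0000e-03]
```

Two clicks so far (49.8°). Now the last 22°, gently.

>>> {"fn": "step_arm", "kwargs": {"moves": [{"tx":-0.05,"ty":0,"tz":0,"wx":0,"wy":0.5,"wz":0.05},{"tx":0,"ty":0,"tz":0,"wx":0,"wy":0.5,"wz":0},{"tx":0,"ty":0,"tz":0,"wx":0,"wy":0.5,"wz":0},{"tx":0,"ty":0,"tz":0,"wx":0,"wy":0.5,"wz":0},{"tx":0,"ty":0,"tz":0,"wx":0,"wy":0.3,"wz":0},{"tx":0,"ty":0,"tz":0,"wx":0,"wy":0.15,"wz":0}]}}

```text
clock: 17.7
eef_pos: [0.6601, 0.0859, 0.1176]
ee_rot: [0.693, -0.693, -0.144, 0.138]
ft_force: [0.5, -0.1, -1.9]
finger_gap: 0.0135
```

```bash
python3 -c "
from rel import *
go((.657,.083,.118),.057+np.pi/2-1.257)"
```

```text
t 17.7 tcp [0.6601 0.0859 0.1176] gap 0.0135 F [ 0.5 -0.1 -1.9] M [-0.1   0.04  0.  ] q [ 0.048  0.242  1.713  0.002  1.177 -0.355]
R cols [[0.92, 0.009, -0.391], [0.391, 0.002, 0.92], [0.009, -1.0, -0.001]]
shift units (40mm) [-0.1   -0.012 -0.036]
turn units(8deg) [0.008 0.222 0.066]
turn units(8deg) [ 1.0300e-01 -2.2277e+01 -1.2000e-02]
```

>>> {"fn": "step_arm", "kwargs": {"moves": [{"tx":0,"ty":0,"tz":0,"wx":0,"wy":0.15,"wz":0},{"tx":0,"ty":0,"tz":0,"wx":0,"wy":0,"wz":0},{"tx":0,"ty":0,"tz":0,"wx":0,"wy":0,"wz":0}]}}

```text
clock: 18.0
eef_pos: [0.6602, 0.0859, 0.1176]
ee_rot: [0.695, -0.694, -0.137, 0.13]
ft_force: [0.9, 0.8, -1.6]
finger_gap: 0.0133
```

```bash
python3 -c "
from rel import *
go((.657,.083,.118),.057+np.pi/2-1.257)
for c,b in (('side',(190,150)),('top',(225,100))):
    im,d=manip.get_image(c);x,y=b;cv2.imwrite(f'pics/{c}7.png',im);cv2.imwrite(f'pics/{c}7c.png',cv2.resize(im[y:y+90,x:x+90],None,fx=6.5,fy=6.5,interpolation=cv2.INTER_CUBIC))
from reg import *
reg('side',0,7)
"
```

```text
t 18.0 tcp [0.6602 0.0859 0.1176] gap 0.0133 F [ 0.9  0.8 -1.6] M [-0.14  0.08 -0.03] q [ 0.048  0.242  1.713  0.002  1.177 -0.333]
R cols [[0.928, 0.009, -0.371], [0.371, 0.002, 0.929], [0.009, -1.0, -0.001]]
shift units (40mm) [-0.101 -0.012 -0.037]
turn units(8deg) [0.009 0.069 0.067]
turn units(8deg) [ 1.0500e-01 -2.2431e+01 -1.3000e-02]
side boardlow [[0.8895, -0.001, 0.067], [0.889, -0.001, 0.0665]]
side plate [[0.829, -0.001, 0.0725], [0.8288, -0.001, 0.073]]
```

View pics/side7c.png

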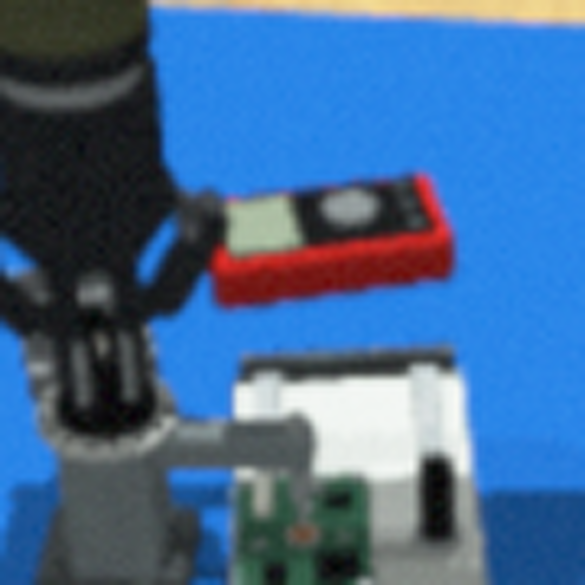

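View pics/top7c.png

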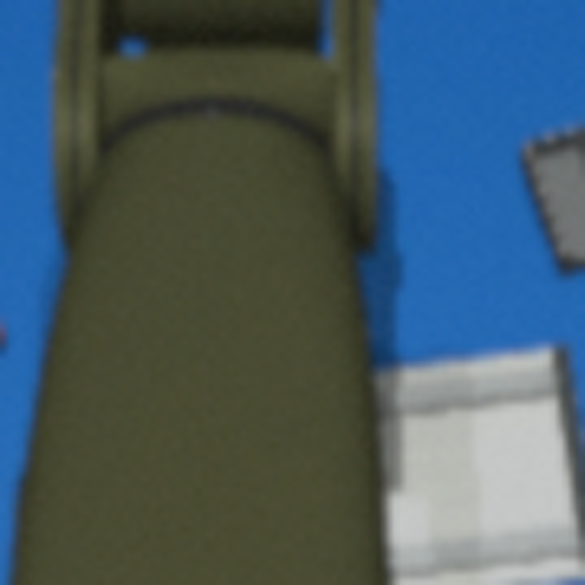

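```bash
python3 -c "
from rel import *
s=manip.get_state();print(s['qvel'].round(4),s['finger_gap'],s['moment'])
manip.finish_job()"
```

```text
[ 0.0017 -0.001   0.0002 -0.0028 -0.0013 -0.0008] 0.013145036079396105 [-0.13751482  0.0209995   0.00711144]
the job is handed in; nothing more can be done
```

The job is handed in at about 18 s. The gripper still holds the knob at the third click and the needle is down on the pad.

- **Carriage:** I slid it by its post. A first look from both cameras showed the pad about 2.5–3 mm too far along the bed, so I gripped the post again and set it back. After that the pad was within about 1 mm of my needle estimate, which is itself good to about 1.5 mm.
- **Knob:** I gripped the bar of the stand farthest to the right at zero and turned it clockwise one click at a time. The wrist read 25° and 50° at the first two stops. It ended about 71.5° from its starting grip, close to 72°.
- **Last checks:** the twisting moment at the wrist was near zero, as expected with the knob sitting in a click. The fingers were stopped on the bar at 13 mm, which reads about 1 mm low, as it did on the post. The arm was still. The side camera showed the needle on the pad.
- **Checks that disagreed:**
  - I read the quill top from the side picture about 7 mm off from the arm's edges. I trusted the arm's edges, which agreed with the top camera.
  - In the last side picture one board match put the carriage in the same place as before. A second match on the carriage plate, shadowed by the arm, was poor and read about 5 mm further, so I set it aside.
  - The arm hid the stand from the top camera at the end, so I could not read the dial's marks directly. The fingers also shifted about 4 mm while turning the knob.
- **Other objects:** I never touched the screwdriver, meter or tray, but made no final measurement of where they stand.

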